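Seat a pump in the hand-cranked key tester and give its key two strokes

ROBOT

A 6-joint arm with a two-finger parallel gripper is mounted at the origin on the work surface. World frame = base frame: x ahead of the robot, y to its left, z up, the work surface at z = 0. Lengths are in m, angles in rad, forces in N, time in s.
With the tool pointing down it reaches from about 0.375 to 0.825 m from the base axis. Payload 5.5 kg.
Tool frame: the origin (TCP) lies midway between the tips of the shut fingers; the grasp point (between the pads) lies 19 mm behind it (manip.grip_point_offset is the distance from the TCP to the grasp point, in m); z points along the fingers, y is the line along which they close (so a half turn about z gives the same grasp; the last joint's range is limited). The gripper opens to 85 mm and grips with 20 to 120 N. Pads are 22 mm wide; open, the fingers measure 114 mm over their backs; the gripper's body (76 mm by 85 mm) begins 54 mm behind the grasp point. The pads swing forward as they close: fully open they stand 13 mm farther back than shut.
Start: joints at [-1.338, 0.314, -0.047, 1.21, 0, 1.571], TCP at [0.138, -0.584, 0.199] pointing down, gripper open.
Joint ranges: [-2.67, 2.67], [-0.69, 1.73], [-1.03, 1.25], [-2.08, 2.16], [-1.42, 1.45], [-3.14, 3.14]. Speed limits (rad/s): [2.39, 2.39, 3.01, 3.14, 3.14, 3.14].

INTERFACE

Orientations are given as a rotation vector (axis times angle).
In Python, from workcell import manip gives the robot as it stands.
- The arm moves only by the tool jog_arm, never from a script. Its argument "moves" is a list of rows, each a list of 7 numbers: the shift along the tool's x, y, z in mm, then the turn, a rotation vector about the tool's x, y, z in rad, then the finger opening in mm, from 0 to 85.4. A call has 1 to 10 rows; each row is the pose to reach, as a shift and turn from the pose commanded when the call began, along the tool's axes at that moment; what a row does not reach only later rows make up. A row lasts 1/12 s, in which the tool goes at most 41.7 mm and 7.16 degrees, less where a joint would pass 70% of its speed; a pose out of reach is approached as far as the arm can. A call with a gripper value outside its range is refused whole. The fingers move at their own pace and stop on an object; the grip force is fixed at half the most. Time passes only in rows, so rows that repeat a pose let the fingers close. It gives the time, the measured TCP pose, the force, the opening and the grip force at its end, in the units of the state.
- manip.sense(): the state, without advancing time (a new reading comes with each control period).
- manip.snapshot(name): name is "scene" or "top"; returns (picture, depth): 480x640x3 uint8, red, green, blue; 480x640 float32, m along the optical axis (not along the pixel's ray), 0 where there is no reading.
- manip.camera_params(name): a dict with "fov_y" (degrees; the focal length in pixels is half the picture's height over the tangent of half this angle, whatever the lens; pixels are square), "cx", "cy" (the principal point, pixels), "D" ([k1, k2, p1, p2, k3] as OpenCV has them; the pictures are not rectified), "T" (4x4, takes a point from camera to world coordinates). Camera axes: x right, y down, z forward; pixel columns grow to the right and rows downward; lengths in m; the calibration is good to about 2 mm. A picture is of the moment at which its call begins. camera_params takes no time and is no camera call.
- manip.hand_in(): hands the job in; it is judged then, once.
The state is a dict: "clock": time; "joint_positions": joint angles; "dq": joint speeds; "joint_efforts": joint torques, N m; "tcp_pos": TCP position; "ee_rot": TCP orientation; "contact_force": force on the tool from outside, world axes, zero at the start; "moment": the same for the moment, N m; "gripper_width": opening from 0.0 (shut) to 1.0 (fully open); "finger_force": force on a finger pad.
Only numpy, scipy, OpenCV 4.12 (cv2) and the standard library are available. Lean on these libraries where they do the work, as an engineer would, in place of code of your own. Each camera call takes 0.05 s, during which the arm holds its last target. There are 200 camera calls.

TASK

Put the grey infusion pump into the nest of the hand-cranked key tester, its sprung end key towards the ram: flat on the plate, then slid fully home against the two rear stops and the end stop, and let go. Then turn the crank handle clockwise (seen from its free end) for two turns at an even pace of about six seconds a turn, keeping hold through the heavy point so that it neither kicks forward nor runs back, and release it at the bottom of its circle, nearest the robot, where the second turn ends. Leave the other things on the bench where they are.

Things in the scene. Friction and masses are not known exactly. Their poses are not given: they have to be found in the camera images.
- pump: Loose grey hand-held infusion pump, a box 58 (x) x 130 (y) x 50 (z) mm, 0.3 to 0.65 kg, black top with a screen and nine white keys. Origin at the centre of its underside, z up; +y points along its length to the end with the sprung white end key (24 mm wide, 18 mm high, centred 25 mm up, sticking 12 mm out). Grip it across the 58 mm width.
- key_end (a point): On the pump: centre of the end face (25 mm up, 65 mm along +y from the origin) from which its sprung key sticks out.
- pump_key (a joint): How far the pump's end key is pushed in: 0 out, 0.0115 m fully in (spring 2 N/mm). A tester stroke pushes it in about 10 mm.
- nest (a point): Where the seated pump's origin comes: on the tester's aluminium nest plate (80 x 160 mm), whose top is 55 mm above the bench. Axes as the tester's: -x is its front, roughly facing the robot, y runs towards the crank, z up; a seated pump's axes are parallel to them, key end to +y. Rises above the plate near it: stops 12 mm, ram guide 13 mm (at y 102 to 114 mm).
- rear_stop_a (a point): Middle of the face (22 mm wide, 12 mm high) of one rear stop; it faces the nest's -x and touches the pump's +x side. From point nest: x +29, y -55 mm.
- rear_stop_b (a point): The same of the other rear stop, from point nest x +29, y +55 mm. Between the two rear stops an 88 mm gap leaves room for a finger.
- end_stop (a point): Middle of the face (34 mm wide, 12 mm high) of the end stop; it faces the nest's +y and touches the pump's end away from the key. From point nest: y -65 mm.
- lamp (a point): Centre of a lamp bar (32 mm deep, 130 mm wide along the tester's y, 18 mm thick) that hangs level over the far side of the handle's circle, on a post further back. From point crank_axis 67 mm to the tester's +x and 129 mm up. An upright gripper does not fit round the far side of the circle beneath it; a tool lined up with the crank axis does.
- ram_tip (a point): Centre of the end face of the tester's steel ram (16 x 14 mm), which moves along the nest's -y. When drawn back it is 24 mm clear of the end of a seated pump's key.
- ram (a joint): How far the ram is pushed out: 0 drawn back, about 0.034 m at the end of its stroke.
- crank_axis (a point): Fixed point on the crank's axis, the centre of the circle (radius 50 mm) of point handle_mid. Its z is the crank axis, outwards to the handle's free end: it leans 30 degrees from vertical, to the tester's front (the robot). Its x points up the slope, away from the robot; its y is the nest's y. The crank arm's outer face lies 40 mm below this point along z.
- handle_mid (a point): Middle of the black cylindrical crank handle, 27 mm diameter, 66 mm long, which stands on the end of the crank arm parallel to the crank axis; its free end is 30 mm beyond this point, the arm 40 mm below it. The handle spins freely on its own pin, so a gripper can hold it without turning during the whole turn.
- crank (a joint): Crank angle, rad, counted on through turns, growing clockwise seen from the handle's free end. 0, 2 pi, 4 pi: handle at the bottom (-x side of crank_axis); then it goes to +y, top (+x, pi), -y. Starts within 0.7 of 0, ends at 4 pi. About 1 N at the handle within 1 rad of the bottom; nearing the top springs resist with up to about 12 N, and past it push the handle on as hard.
- screwdriver: Bystander: screwdriver with blue handle, 170 mm long, lying flat.
- calculator: Bystander: white calculator 80 x 130 x 14 mm.
- cover: Bystander: empty open grey half shell of a pump case, 62 x 132 x 20 mm.
- orange_jar: Bystander: orange screw jar, 68 mm diameter, 60 mm high.
- meter: Bystander: black hand multimeter 85 x 170 x 35 mm.
- wrench: Bystander: steel wrench 150 mm long, lying flat.
Not all that is in view belongs to the job. Leave any blue or red look-alike of the pump alone.

How it is judged:
By the outcome, as a careful person would: the job done as asked, in the order asked, and still so for the second after the job is handed in, with the robot touching nothing.
It also fails if it takes over 72 s, if anything falls off the work surface, if the arm or the gripper's body presses on something with over 40 N, if the wrist force passes 120 N, or if a joint passes its speed limit or range.

## Working session

There is one attempt and no reset: what is moved stays moved. The work goes in short steps, Python scripts to look and compute and a tool call to move; the robot and the scene stay as the last step left them, time stands still between calls to the robot, and variables do not carry over. Pictures are saved under pics/ and viewed, at most 10 in all, crops included, and the job is handed in when it is done.

Besides the shell and the picture viewer there is one more tool, called after ">>>" as name([rows], argument=value, ...), one row to a line, values as JSON. jog_arm: Moves the arm, as the interface text tells. Its arguments: {"type":"object","properties":{"moves":{"type":"array","items":{"type":"array","items":{"type":"number"}}}},"required":["moves"]}

```bash
ls; mkdir -p pics; cat > h.py <<'E'
import numpy as np, cv2
from workcell import manip
from scipy.spatial.transform import Rotation as R
def K(n):
    c=manip.camera_params(n); f=240/np.tan(np.radians(c["fov_y"])/2)
    return np.array([[f,0,c["cx"]],[0,f,c["cy"]],[0,0,1]]),np.array(c["D"],float),np.array(c["T"])
def ray(n,uv):
    k,d,T=K(n); p=cv2.undistortPoints(np.array(uv,float).reshape(-1,1,2),k,d).reshape(-1,2)
    return T[:3,3],np.c_[p,np.ones(len(p))]@T[:3,:3].T
def plane(n,uv,z):
    o,r=ray(n,uv); return o+r*((z-o[2])/r[:,2])[:,None]
def cloud(n,dep):
    v,u=np.mgrid[0:480,0:640]; o,r=ray(n,np.c_[u.ravel(),v.ravel()])
    return (o+r*dep.reshape(-1,1)).reshape(480,640,3)
def proj(n,P):
    k,d,T=K(n); Ti=np.linalg.inv(T); P=np.array(P,float).reshape(-1,3)
    return cv2.projectPoints(P,cv2.Rodrigues(Ti[:3,:3])[0],Ti[:3,3],k,d)[0].reshape(-1,2)
E
python3 - <<'E'
from h import *
for n in("scene","top"):
    p,d=manip.snapshot(n); np.savez(f"pics/{n}0.npz",p=p,d=d); cv2.imwrite(f"pics/{n}0.png",p[...,::-1])
    c=manip.camera_params(n); print(n,c["fov_y"],np.round(c["T"],3).tolist(),c["D"])
s=manip.sense(); print(s)
E
```

```text
pics
scene 57.9521373467108 [[-0.823, 0.345, -0.451, 1.034], [0.568, 0.504, -0.65, 0.708], [0.003, -0.792, -0.611, 0.886], [0.0, 0.0, 0.0, 1.0]] [-0.08521049  0.          0.          0.          0.        ]
top 53.04753176002552 [[0.026, -0.989, 0.149, 0.325], [-1.0, -0.026, 0.001, -0.092], [0.003, -0.149, -0.989, 1.525], [0.0, 0.0, 0.0, 1.0]] [0.03738124 0.         0.         0.         0.        ]
{'clock': 0.1, 'joint_positions': array([-1.33797186e+00,  3.14160049e-01, -4.79736164e-02,  1.21018020e+00,
       -9.96352474e-06,  1.57079050e+00]), 'dq': array([-0.00053309, -0.0017467 ,  0.00171719, -0.00090281, -0.00111261,
       -0.000352  ]), 'joint_efforts': array([-3.94926587e-06, -5.40768206e+01,  3.40540659e+01,  1.12410620e-02,
        6.86057206e-05,  5.59301085e-06]), 'tcp_pos': array([ 0.13830364, -0.5832686 ,  0.19792036]), 'ee_rot': array([-3.11883256e+00, -3.64728505e-01,  2.92268126e-04]), 'contact_force': array([-0.03860575,  0.13654774,  0.48739281]), 'moment': array([0.03198477, 0.00724176, 0.03106999]), 'finger_force': 0.0, 'gripper_width': 0.9992899604990865}
```

View pics/scene0.png

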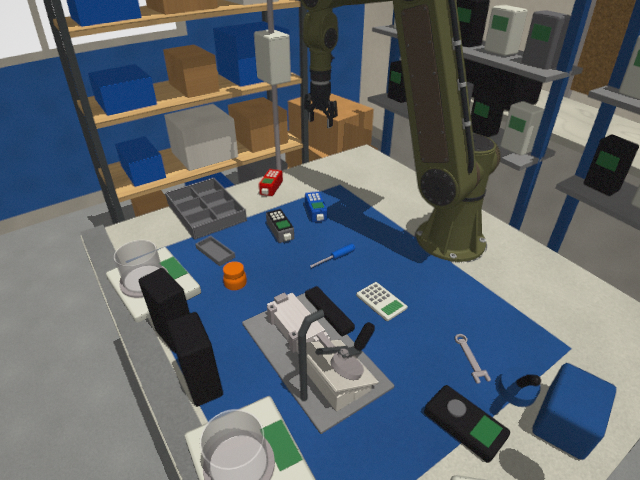

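View pics/top0.png

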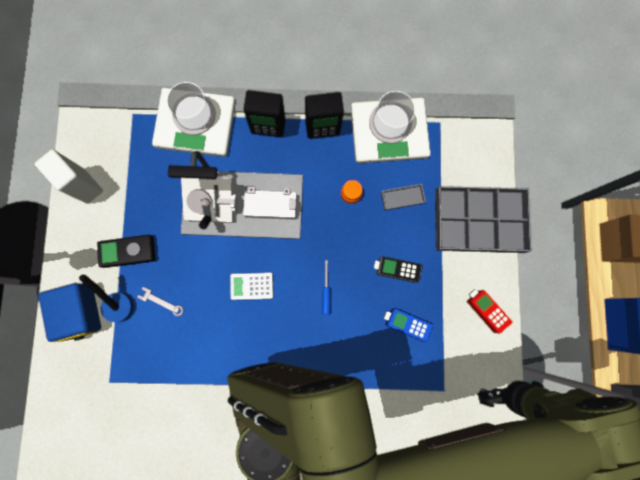

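Scene: the tester's crank handle is near (365,335), the nest plate near (295,315) and the pump near (280,225). Top: the pump is near (398,269) with its key to the left (+y), the nest plate near (270,204), the crank handle near (205,222) and the lamp near (192,171). Next I'll measure the pump and the tester with depth.

```bash
python3 - <<'E'
from h import *
D={n:np.load(f"pics/{n}0.npz") for n in("scene","top")}
C={n:cloud(n,D[n]["d"]) for n in D}
np.set_printoptions(precision=4,suppress=True)
def rect(P):
    (c,s,a)=cv2.minAreaRect((P[:,:2]*1000).astype(np.float32)); return np.round(c,1),np.round(s,1),round(a,1),len(P)
for n,(u0,u1,v0,v1) in {"top":(365,430,250,288),"scene":(255,300,200,250)}.items():
    P=C[n][v0:v1,u0:u1].reshape(-1,3)
    q=P[(P[:,2]>.042)&(P[:,2]<.058)]; print(n,"pump top",rect(q),np.median(q[:,2]))
    q=P[(P[:,2]>.012)&(P[:,2]<.07)]; print(n,"pump all",rect(q))
    img=D[n]["p"][v0:v1,u0:u1].reshape(-1,3).astype(int)
    w=(img.min(1)>170)&(P[:,2]>.012)&(P[:,2]<.037); print(n,"key",w.sum(),P[w].mean(0) if w.any() else "")
for n,(u0,u1,v0,v1) in {"top":(235,305,180,225),"scene":(245,350,280,350)}.items():
    P=C[n][v0:v1,u0:u1].reshape(-1,3)
    q=P[(P[:,2]>.050)&(P[:,2]<.060)]; print(n,"plate",rect(q),np.median(q[:,2]))
    q=P[(P[:,2]>.063)&(P[:,2]<.072)]; print(n,"stops",len(q))
# base plate
im=D["scene"]["p"]; 
a=cv2.resize(im[265:435,235:405],None,fx=4.4/1.25,fy=4.4/1.25,interpolation=cv2.INTER_CUBIC)
b=cv2.resize(D["top"]["p"][140:245,160:315],None,fx=5,fy=5,interpolation=cv2.INTER_CUBIC)
cv2.imwrite("pics/a.png",a[...,::-1]);cv2.imwrite("pics/b.png",b[...,::-1]);print(a.shape,b.shape)
E
```

```text
top pump top (array([ 454.5, -368. ]), array([128.9,  57.9]), 80.2, 764) 0.05125765310070929
top pump all (array([ 456.8, -355.1]), array([158.3,  58.8]), 80.1, 878)
top key 27 [ 0.4665 -0.2979  0.0319]
scene pump top (array([ 457. , -365.8]), array([133.7,  57.5]), 79.6, 413) 0.05251470169435224
scene pump all (array([ 459. , -359.7]), array([146.4,  59.1]), 79.6, 615)
scene key 14 [ 0.4694 -0.2965  0.0341]
top plate (array([652.3,  52. ]), array([186.4,  91.2]), 89.3, 1032) 0.05535675345389113
top stops 158
scene plate (array([653.5,  71.3]), array([ 92.1, 223.6]), 0.5, 1139) 0.05544585817723702
scene stops 214
(598, 598, 3) (525, 775, 3)
```

View pics/a.png

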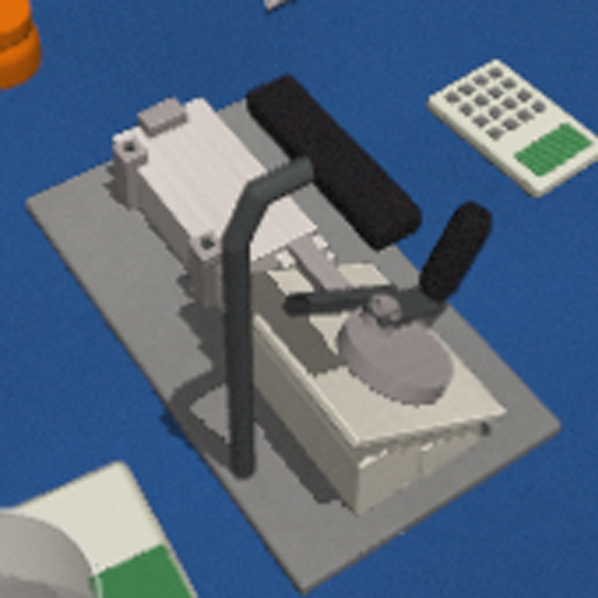

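View pics/b.png

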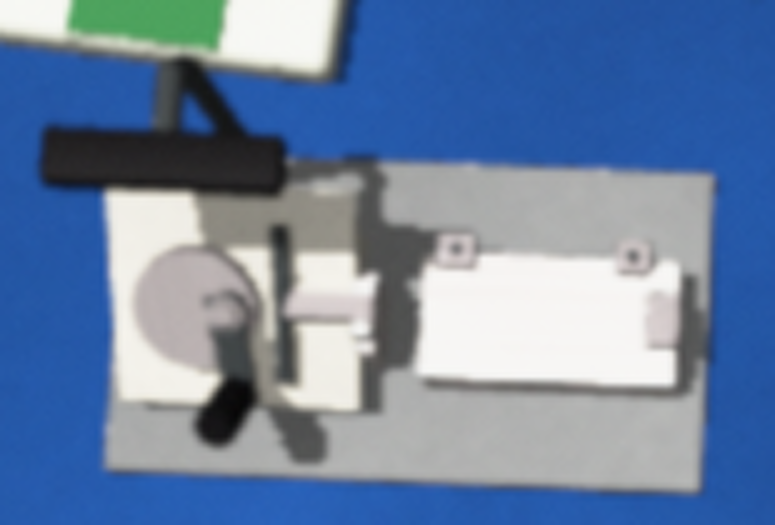

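Crop a (scene, 3.52x, offset 235,265) shows the handle at about (460,250), the rear stops at (130,150) and (207,245), and the lamp bar at the front-right of the post. Crop b (top, 5x, offset 160,140) shows the rear stops at (457,250) and (633,257), the end stop at (660,320), the handle at (225,410) and the lamp at (165,157).

```bash
python3 - <<'E'
from h import *
D={n:np.load(f"pics/{n}0.npz") for n in("scene","top")}
C={n:cloud(n,D[n]["d"]) for n in D}
np.set_printoptions(precision=4,suppress=True)
T=C["top"]; S=C["scene"]
def rect(P):
    (c,s,a)=cv2.minAreaRect((P[:,:2]*1000).astype(np.float32)); return np.round(c,1),np.round(s,1),round(a,1),len(P)
# stops via colour pixel + height in both
f=lambda x,y:(160+x/5,140+y/5)
print("stopB,A",plane("top",[f(457,250),f(633,257)],.067)); print("end",plane("top",[f(660,320)],.067))
print("B,A front corners of face", plane("top",[f(437,266),f(474,268),f(617,272),f(652,273)],.067))
g=lambda x,y:(235+x/3.52,265+y/3.52)
print("scene stops A,B,end",plane("scene",[g(130,147),g(206,243),g(162,116)],.067))
for n,X,(x0,x1,y0,y1) in [("top",T,(.60,.72,-.06,.13)),("scene",S,(.60,.72,-.06,.13))]:
    m=(X[...,0]>x0)&(X[...,0]<x1)&(X[...,1]>y0)&(X[...,1]<y1)&(X[...,2]>.0635)&(X[...,2]<.072)
    k,l,s,c=cv2.connectedComponentsWithStats(m.astype(np.uint8))
    for i in range(1,k):
        if s[i,4]>8: print(n,"comp",rect(X[l==i]),np.median(X[l==i][:,2]))
for n,X in(("top",T),("scene",S)):
    m=(X[...,2]>.003)&(X[...,2]<.02)&(X[...,0]>.5)&(X[...,0]<.8)&(X[...,1]>-.1)&(X[...,1]<.35)
    k,l,s,c=cv2.connectedComponentsWithStats(m.astype(np.uint8)); i=1+np.argmax(s[1:,4]); print(n,"base",rect(X[l==i]),np.median(X[l==i][:,2]))
    b=(D[n]["p"].max(-1)<60)&(X[...,2]>.09)&(X[...,2]<.35)&(X[...,0]>.5)&(X[...,0]<.8)&(X[...,1]>.05)&(X[...,1]<.35)
    k,l,s,c=cv2.connectedComponentsWithStats(b.astype(np.uint8))
    for i in range(1,k):
        if s[i,4]>15:
            P=X[l==i]; print(n,"dark",s[i],rect(P),"z",np.percentile(P[:,2],[2,50,98]))
            if P[:,2].max()<.23 or 1:
                u,sv,vt=np.linalg.svd(P-P.mean(0),full_matrices=False); print("   mean",P.mean(0),"dir",vt[0],np.percentile((P-P.mean(0))@vt[0],[1,99]))
E
```

```text
stopB,A [[ 0.6855  0.0963  0.067 ]
 [ 0.684  -0.0132  0.067 ]]
end [[ 0.6445 -0.0312  0.067 ]]
B,A front corners of face [[ 0.675   0.1083  0.067 ]
 [ 0.6743  0.0853  0.067 ]
 [ 0.6742 -0.0035  0.067 ]
 [ 0.6742 -0.0253  0.067 ]]
scene stops A,B,end [[ 0.6859 -0.0105  0.067 ]
 [ 0.688   0.0991  0.067 ]
 [ 0.6498 -0.025   0.067 ]]
top comp (array([685.8,  97.8]), array([19.3, 18.8]), 3.8, 36) 0.06747944503635483
top comp (array([685.3, -12.8]), array([20.4, 22. ]), 2.0, 44) 0.06728923820840904
top comp (array([644.7, -31.2]), array([32.7, 18.8]), 1.7, 54) 0.06755110309902934
scene comp (array([647.9, -29.6]), array([33.6, 22.3]), 0.4, 78) 0.06761815556300088
scene comp (array([687.8, -11.9]), array([25. , 19.7]), 89.7, 55) 0.06684905066002134
scene comp (array([689.2, 100.1]), array([19.5, 22.7]), 2.9, 61) 0.06725016406649587
top base (array([644.6, 124.2]), array([448.7, 285.7]), 89.9, 4239) 0.011411237599983526
top dark [169 152  49  27 596] (array([705.1, 228.6]), array([128.4,  81. ]), 88.6, 596) z [0.1497 0.2737 0.2795]
   mean [0.6878 0.2279 0.2648] dir [-0.2806  0.8514  0.4432]
[... 370 characters left out ...]
130.6]), 0.4, 937) z [0.2615 0.2738 0.2763]
   mean [0.6865 0.241  0.2725] dir [ 0.0005  0.9998 -0.0194] [-0.0695  0.0566]
scene dark [298 322  14  59 336] (array([742.8, 237.6]), array([10.6, 27.5]), 63.1, 336) z [0.095  0.1728 0.2545]
   mean [0.7486 0.2368 0.1716] dir [ 0.0304 -0.0104 -0.9995] [-0.0905  0.0793]
scene dark [354 323  20  26 278] (array([575.6, 229.2]), array([25.4, 46.8]), 85.8, 278) z [0.0915 0.118  0.1406]
   mean [0.5787 0.2312 0.1179] dir [ 0.5655  0.0264 -0.8243] [-0.0282  0.0316]
scene dark [316 349  17   6  54] (array([671.6, 203.8]), array([ 8.4, 40.5]), 87.3, 54) z [0.0907 0.1033 0.1123]
   mean [0.6769 0.2045 0.1028] dir [-0.8611  0.1182 -0.4945] [-0.0151  0.0262]
```

```bash
cat >> h.py <<'E'
def go(p,Rt,s=None):
    """tool-frame shift (mm) and turn from the measured pose to a world pose"""
    s=s or manip.sense(); Rc=R.from_rotvec(s["ee_rot"])
    d=Rc.inv().apply(np.array(p)-s["tcp_pos"])*1000; w=(Rc.inv()*Rt).as_rotvec()
    return np.round(d,1),np.round(w,4)
def down(az):  # tool down, tool y at azimuth az (deg)
    a=np.radians(az); y=np.array([np.cos(a),np.sin(a),0]); z=np.array([0,0,-1.]); return R.from_matrix(np.c_[np.cross(y,z),y,z])
PSI=-0.009; CA=np.array([.618,.231,.137])
def crankR(psi=PSI,s=1):
    Z=R.from_euler("z",psi); z=Z.apply([.5,0,-.866025]); y=Z.apply([0,s,0]); return R.from_matrix(np.c_[np.cross(y,z),y,z])
E
python3 - <<'E'
from h import *
from scipy.optimize import least_squares
np.set_printoptions(precision=4,suppress=True)
Z=R.from_euler("z",PSI); ex=Z.apply([.866,0,.5]); ey=Z.apply([0,1,0]); ez=Z.apply([-.5,0,.866])
for n in("top","scene"):
    d=np.load(f"pics/{n}0.npz"); X=cloud(n,d["d"])
    b=(d["p"].max(-1)<60)&(X[...,2]>.09)&(X[...,2]<.16)&(X[...,0]>.53)&(X[...,0]<.62)&(X[...,1]>.15)&(X[...,1]<.3)
    q=(X[b]-CA)@np.c_[ex,ey,ez]*1000
    side=q[(q[:,2]<25)&(q[:,2]>-30)]
    r=least_squares(lambda c:np.hypot(side[:,0]-c[0],side[:,1]-c[1])-13.5,[-45,-5],loss="soft_l1")
    print(n,"handle centre rel CA in crank axes",r.x,"r",np.hypot(*r.x),"ang",np.arctan2(r.x[1],-r.x[0]),"zmax",np.percentile(q[:,2],[1,97,100]),len(side),np.abs(r.fun).mean())
    # lamp top and disc
    l=(X[...,2]>.262)&(X[...,2]<.3)&(X[...,0]>.66)&(X[...,0]<.715)&(X[...,1]>.14)&(X[...,1]<.33)
    P=X[l]; print("lamp",P[:,:2].min(0),P[:,:2].max(0),np.median(P[:,2]))
    q=(X-CA)@np.c_[ex,ey,ez]*1000
s=manip.sense(); print(R.from_rotvec(s["ee_rot"]).as_matrix())
print(go([.4557,-.367,.12],down(-9.8)))
E
```

```text
top handle centre rel CA in crank axes [-53.7383  -6.9152] r 54.181445052227524 ang -0.1279799053018004 zmax [-25.7191  34.9445  39.0706] 51 0.9951469018691813
lamp [0.6637 0.1647] [0.7149 0.2951] 0.27383996798513244
scene handle centre rel CA in crank axes [-52.7368  -4.8936] r 52.96340829389058 ang -0.09252852427602937 zmax [-28.3553  30.1916  31.1234] 234 1.177477622565379
lamp [0.6668 0.1683] [0.7148 0.299 ] 0.27372293024742256
[[ 0.973   0.2307 -0.0004]
 [ 0.2307 -0.973   0.0015]
 [-0.     -0.0015 -1.    ]]
(array([ 358.7, -137.1,   78.1]), array([-0.0013, -0.0009, -1.1669]))
```

>>> jog_arm([
  [36, -14, 8, 0, 0, -0.117, 85],
  [72, -28, 16, 0, 0, -0.233, 85],
  [108, -42, 24, 0, 0, -0.35, 85],
  [144, -55, 31, 0, 0, -0.467, 85],
  [180, -69, 39, 0, 0, -0.583, 85],
  [216, -82, 47, 0, 0, -0.7, 85],
  [252, -96, 55, 0, 0, -0.817, 85],
  [288, -110, 62, 0, 0, -0.933, 85],
  [324, -123, 70, 0, 0, -1.05, 85],
  [358.7, -137.1, 78.1, 0, 0, -1.167, 85],
])

```text
clock: 0.93
tcp_pos: [0.4572, -0.3662, 0.12]
ee_rot: [-2.397, -2.031, 0.0]
contact_force: [0.4, -0.9, -0.0]
gripper_width: 0.994
finger_force: 0.0
```

>>> jog_arm([
  [0, 0, 0, 0, 0, 0, 85],
  [0, 0, 0, 0, 0, 0, 85],
  [0, 0, 0, 0, 0, 0, 85],
])

```text
clock: 1.18
tcp_pos: [0.4553, -0.3675, 0.1202]
ee_rot: [-2.403, -2.023, 0.001]
contact_force: [0.8, 0.2, 0.2]
gripper_width: 0.997
finger_force: 0.0
```

```bash
python3 - <<'E'
from h import *
s=manip.sense(); print(s["clock"],s["tcp_pos"],s["joint_positions"].round(3),s["contact_force"]); print(go([.4557,-.367,.010],down(-9.8)))
p,d=manip.snapshot("scene"); a=cv2.resize(p[140:280,220:380],None,fx=4,fy=4); cv2.imwrite("pics/c.png",a[...,::-1])
E
```

```text
1.1833 [ 0.4553312  -0.36749073  0.12024528] [-6.790e-01  3.280e-01 -2.090e-01  1.034e+00 -1.000e-03  1.063e+00] [0.8002192  0.21127444 0.17706942]
(array([  0.5,   0.4, 110.2]), array([-0.0012, -0.    , -0.0004]))
```

View pics/c.png

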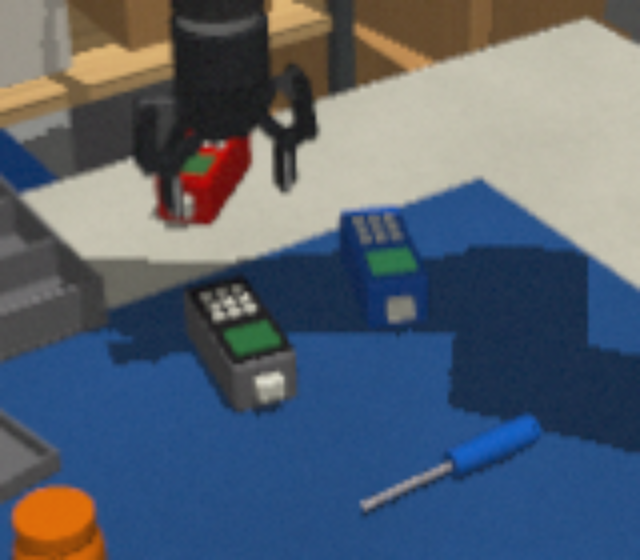

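The open fingers at (165,200) and (285,170) in the crop straddle the pump at (240,340). Its white key at (270,387) faces +y. Descending now.

>>> jog_arm([
  [0.5, 0.4, 15, 0, 0, 0, 85],
  [0.5, 0.4, 40, 0, 0, 0, 85],
  [0.5, 0.4, 65, 0, 0, 0, 85],
  [0.5, 0.4, 85, 0, 0, 0, 85],
  [0.5, 0.4, 100, 0, 0, 0, 85],
  [0.5, 0.4, 108, 0, 0, 0, 85],
  [0.5, 0.4, 110, 0, 0, 0, 85],
  [0.5, 0.4, 110, 0, 0, 0, 85],
])

```text
clock: 1.9
tcp_pos: [0.4555, -0.3679, 0.0107]
ee_rot: [-2.405, -2.021, 0.0]
contact_force: [0.2, 0.1, 0.6]
gripper_width: 0.994
finger_force: 0.0
```

>>> jog_arm([
  [0, 0, 0, 0, 0, 0, 45],
  [0, 0, 0, 0, 0, 0, 45],
  [0, 0, 0, 0, 0, 0, 45],
  [0, 0, 0, 0, 0, 0, 45],
  [0, 0, 0, 0, 0, 0, 45],
  [0, 0, 0, 0, 0, 0, 45],
])

```text
clock: 2.4
tcp_pos: [0.4599, -0.3691, 0.0152]
ee_rot: [2.397, 2.019, 0.004]
contact_force: [0.6, 4.2, 20.6]
gripper_width: 0.533
finger_force: 17.0
```

```bash
python3 - <<'E'
from h import *
s=manip.sense(); print(s["gripper_width"],s["finger_force"],s["contact_force"],s["moment"])
p,d=manip.snapshot("scene"); q,e=manip.snapshot("top"); a=cv2.resize(p[150:270,230:340],None,fx=4,fy=4);b=cv2.resize(q[215:335,340:450],None,fx=4,fy=4); cv2.imwrite("pics/d.png",np.hstack([a,b])[...,::-1]); 
X=cloud("top",e); m=X[240:300,360:435]; 
E
```

```text
0.533491370395296 16.9628475420177 [ 0.56410785  4.22532473 20.57551501] [ 0.8492247   0.69819262 -0.05343945]
```

View pics/d.png

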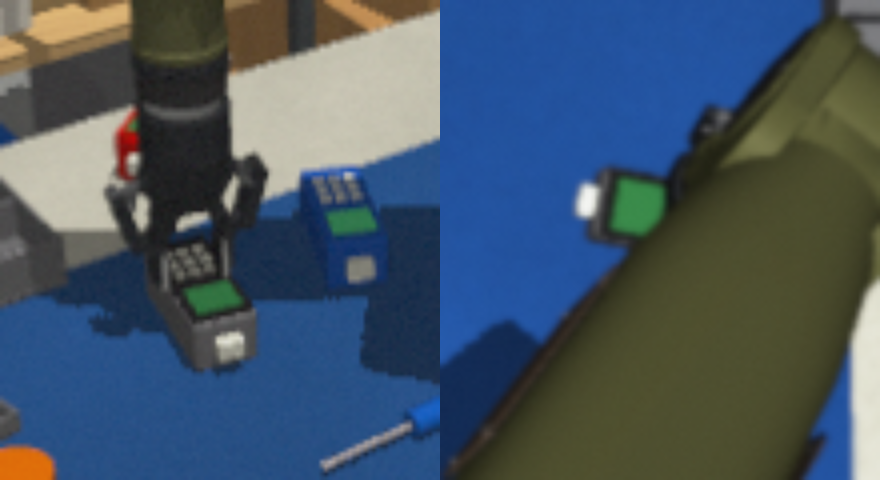

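```bash
python3 - <<'E'
from h import *
np.set_printoptions(precision=4,suppress=True)
z=np.load("pics/scene0.npz"); X0=cloud("scene",z["d"]); p,d=manip.snapshot("scene"); X=cloud("scene",d)
def green(p,X):
    i=p.astype(int); g=(i[...,1]>i[...,0]+40)&(i[...,1]>i[...,2]+20)&(X[...,0]>.40)&(X[...,0]<.5)&(X[...,1]>-.4)&(X[...,1]<-.28); P=X[g]; return P.mean(0),np.percentile(P[:,2],[5,50,95]),g.sum()
print(green(z["p"],X0),green(p,X))
def key(p,X):
    g=(p.min(-1)>150)&(X[...,0]>.42)&(X[...,0]<.5)&(X[...,1]>-.31)&(X[...,1]<-.27); return X[g].mean(0),g.sum(),np.percentile(X[g][:,2],[5,95])
print(key(z["p"],X0),key(p,X))
print(proj("scene",[[.4599,-.3691,.0152]]), proj("scene",[manip.sense()["tcp_pos"]+[0,0,.019]]))
# cloud below z=.12 near the tool, in pump axes about measured pump centre
a=np.radians(-9.8); ex=np.array([np.cos(a),np.sin(a)]); ey=np.array([-np.sin(a),np.cos(a)])
q=X[(abs(X[...,0]-.457)<.12)&(abs(X[...,1]+.367)<.12)&(X[...,2]>.02)&(X[...,2]<.1)]
l=np.c_[(q[:,:2]-[.457,-.367])@np.c_[ex,ey],q[:,2]]*1000
f=l[l[:,2]>56]; 
for lo in range(54,100,6):
    g=l[(l[:,2]>=lo)&(l[:,2]<lo+6)]
    for sgn in(1,-1):
        h=g[g[:,0]*sgn>0]
        if len(h): print(lo,sgn,len(h),h.min(0)[:2],h.max(0)[:2])
sd=l[(l[:,2]<44)&(l[:,0]>20)&(abs(l[:,1])<70)]; print("side +x",len(sd)); 
for y in range(-70,70,15):
    h=sd[(sd[:,1]>=y)&(sd[:,1]<y+15)]
    if len(h): print(y,len(h),np.median(h[:,0]),h[:,2].min(),h[:,2].max())
E
```

```text
(array([ 0.4632, -0.3334,  0.0536]), array([0.0506, 0.0538, 0.0566]), np.int64(77)) (array([ 0.4616, -0.3329,  0.0542]), array([0.0518, 0.0543, 0.057 ]), np.int64(75))
(array([ 0.4688, -0.2962,  0.0344]), np.int64(21), array([0.0302, 0.0374])) (array([ 0.4678, -0.2971,  0.034 ]), np.int64(21), array([0.0302, 0.0365]))
[[278.4025 227.8975]] [[278.1038 223.3665]]
54 1 56 [  0.2351 -59.1837] [38.0509 59.6196]
54 -1 68 [-29.0939 -53.7673] [-0.3664 62.8043]
60 1 9 [  6.1314 -10.0888] [39.8545  9.2434]
60 -1 9 [-31.6671 -10.1924] [-17.269   12.7765]
66 1 9 [26.3512 -5.5897] [41.0036  9.4516]
66 -1 6 [-32.718   -8.5187] [-18.2412   7.88  ]
72 1 9 [25.8936 -9.7568] [39.5058  7.0515]
72 -1 10 [-32.9407  -5.9309] [-16.9398  12.4084]
78 1 4 [30.5088  2.5852] [38.2933 11.6218]
78 -1 8 [-27.8887  -7.3546] [-17.4787   9.1694]
84 1 7 [28.3837  2.9877] [37.639  13.6853]
84 -1 9 [-27.2591 -11.9863] [-19.2596  12.5829]
90 1 5 [31.9759  3.1084] [41.5913 11.0223]
90 -1 10 [-47.1124  -8.2167] [-19.5864  11.779 ]
96 1 8 [28.8564 -2.9593] [52.82   14.3908]
96 -1 9 [-50.81   -11.3477] [-21.4829  12.6839]
side +x 70
-70 4 26.379793575535643 22.90551942421837 42.99473062803838
-55 5 27.875406110559258 20.030978674571376 34.86055114262332
-40 6 27.96765747184632 20.523936025670597 31.695905451630036
-25 5 27.99354080585703 26.64266959431638 37.120480654482705
-10 7 27.684515915797828 22.559262834442873 41.093300453073354
5 8 27.08507111846242 22.022184472487382 40.749710401525306
20 7 27.476742240233616 23.29388154494516 40.07879669416159
35 7 26.71751802767406 22.128497508977162 42.39860660316563
50 21 24.550371554947013 20.28333738893462 42.75546093841132
```

```bash
python3 - <<'E'
from h import *
np.set_printoptions(precision=3,suppress=True)
for n in("scene","top"):
    z=np.load(f"pics/{n}0.npz"); X=cloud(n,z["d"])
    m=(np.hypot(X[...,0]-.138,X[...,1]+.584)<.09)&(X[...,2]>.1)&(X[...,2]<.36)
    P=X[m]; print(n,m.sum(),P[:,2].min() if m.any() else "")
    h=np.histogram(P[:,2],bins=np.arange(.1,.37,.02)); print(h[0])
    if m.any():
        lo=P[P[:,2]<P[:,2].min()+.03]; print(lo.mean(0),lo.min(0),lo.max(0))
print(manip.grip_point_offset, proj("scene",[[.138,-.584,.198],[.138,-.584,.25]]))
z=np.load("pics/scene0.npz"); print(z["d"][85:130:3,300:340:4].round(2))
E
```

```text
scene 616 0.24561836980170082
[  0   0   0   0   0   0   0  40  58  78 158 167 115]
[ 0.142 -0.582  0.261] [ 0.121 -0.64   0.246] [ 0.164 -0.521  0.275]
top 475 0.24486629525120063
[  0   0   0   0   0   0   0   9   9  57 123 105 172]
[ 0.136 -0.534  0.258] [ 0.132 -0.539  0.245] [ 0.14  -0.527  0.272]
0.0187 [[320.007 135.231]
 [320.059 122.436]]
[[2.35 2.33 3.54 1.52 1.51 1.51 1.51 1.52 3.68 3.7 ]
 [2.34 2.34 3.55 1.53 1.51 1.52 1.52 1.53 3.69 3.73]
 [2.36 2.35 3.59 1.53 1.52 1.52 1.52 1.53 3.76 3.73]
 [2.37 2.35 1.6  1.53 1.52 1.53 1.52 1.53 2.77 3.77]
 [2.38 1.61 1.61 1.58 1.54 1.53 1.54 1.55 2.76 2.75]
 [2.4  1.61 1.61 1.58 1.57 1.56 1.54 1.56 2.71 2.7 ]
 [2.65 1.62 1.64 1.58 1.59 1.56 1.56 1.56 1.53 1.54]
 [2.62 1.63 1.64 1.6  1.59 1.57 1.56 1.58 1.53 1.55]
 [2.62 2.42 1.63 1.64 2.57 1.58 1.56 1.57 1.55 1.56]
 [2.66 2.42 1.64 1.64 2.53 2.53 1.57 2.52 1.55 1.56]
 [2.65 2.43 1.65 1.65 2.55 2.52 2.48 1.57 1.55 1.57]
 [2.67 2.44 1.65 1.66 2.55 2.52 2.5  1.57 1.59 2.47]
 [2.67 2.44 2.61 2.58 0.   2.54 2.52 1.59 1.59 2.42]
 [2.69 2.46 2.64 2.6  2.59 2.54 2.51 1.59 1.6  2.44]
 [2.7  2.47 2.65 2.62 2.6  2.57 2.54 1.6  2.49 2.46]]
```

The fingertips are really about 34 mm higher than the reported TCP (both cameras show open tips at z 0.245 for a TCP of 0.198), so they came down on top of the pump. I'll lift, open and go again with that offset.

>>> jog_arm([
  [0, 0, -10, 0, 0, 0, 45],
  [0, 0, -25, 0, 0, 0, 85],
  [0, 0, -35, 0, 0, 0, 85],
  [0, 0, -35, 0, 0, 0, 85],
  [0, 0, -35, 0, 0, 0, 85],
  [0, 0, -35, 0, 0, 0, 85],
  [0, 0, -35, 0, 0, 0, 85],
])

```text
clock: 3.13
tcp_pos: [0.4557, -0.3668, 0.0448]
ee_rot: [-2.402, -2.023, 0.0]
contact_force: [-0.0, 0.1, -0.4]
gripper_width: 0.996
finger_force: 0.0
```

```bash
python3 - <<'E'
from h import *
np.set_printoptions(precision=4,suppress=True)
s=manip.sense(); print(s["clock"],s["tcp_pos"],s["gripper_width"],s["contact_force"])
p,d=manip.snapshot("scene"); X=cloud("scene",d)
m=(np.hypot(X[...,0]-.456,X[...,1]+.367)<.12)&(X[...,2]>.044)&(X[...,2]<.058)
P=X[m]; print(cv2.minAreaRect((P[:,:2]*1000).astype(np.float32)))
q=X[(np.hypot(X[...,0]-.456,X[...,1]+.367)<.08)&(X[...,2]>.065)&(X[...,2]<.3)]; print("tip z",np.sort(q[:,2])[:8])
i=p.astype(int); g=(i[...,1]>i[...,0]+40)&(i[...,1]>i[...,2]+20)&(X[...,0]>.40)&(X[...,0]<.5)&(X[...,1]>-.4)&(X[...,1]<-.28); print(X[g].mean(0))
print(go([.4555,-.367,-.024],down(-9.8)))
E
```

```text
3.1333 [ 0.4557 -0.3668  0.0448] 0.9960857502035824 [-0.0466  0.0754 -0.4297]
((456.723876953125, -367.01800537109375), (134.16696166992188, 58.05495834350586), 80.19755554199219)
tip z [0.0922 0.0927 0.0932 0.0945 0.0946 0.0948 0.0968 0.0974]
[ 0.4621 -0.3327  0.0542]
(array([-0.3, -0.1, 68.7]), array([-0.0013, -0.0007,  0.    ]))
```

>>> jog_arm([
  [0, -0.3, 15, 0, 0, 0, 85],
  [0, -0.3, 35, 0, 0, 0, 85],
  [0, -0.3, 52, 0, 0, 0, 85],
  [0, -0.3, 63, 0, 0, 0, 85],
  [0, -0.3, 68, 0, 0, 0, 85],
  [0, -0.3, 68, 0, 0, 0, 85],
])

```text
clock: 3.68
tcp_pos: [0.4549, -0.3663, -0.024]
ee_rot: [-2.401, -2.022, 0.001]
contact_force: [0.5, 0.3, -0.4]
gripper_width: 0.997
finger_force: 0.0
```

>>> jog_arm([
  [0, 0, 0, 0, 0, 0, 40],
  [0, 0, 0, 0, 0, 0, 40],
  [0, 0, 0, 0, 0, 0, 40],
  [0, 0, 0, 0, 0, 0, 40],
  [0, 0, 0, 0, 0, 0, 40],
  [0, 0, 0, 0, 0, 0, 40],
])

```text
clock: 4.18
tcp_pos: [0.4566, -0.3678, -0.0213]
ee_rot: [2.402, 2.022, 0.0]
contact_force: [-1.4, 0.8, 5.8]
gripper_width: 0.669
finger_force: 65.8
```

```bash
python3 - <<'E'
from h import *
s=manip.sense(); t=R.from_rotvec(s["ee_rot"]).as_matrix(); print(t.round(4))
print(go(s["tcp_pos"]+[0,0,.1],down(-9.8))); print(go([.638,.0505,.10],down(-.5)))
E
```

```text
[[ 0.1702  0.9854  0.0011]
 [ 0.9854 -0.1702 -0.0013]
 [-0.0011  0.0013 -1.    ]]
(array([  -0.1,    0.1, -100. ]), array([0.0013, 0.0011, 0.    ]))
(array([ 443. ,  107.7, -121.6]), array([ 0.0013,  0.0012, -0.1623]))
```

>>> jog_arm([
  [0, 0, -8, 0, 0, 0, 40],
  [0, 0, -30, 0, 0, 0, 40],
  [0, 0, -60, 0, 0, 0, 40],
  [5, 2, -92, 0, 0, 0, 40],
  [25, 6, -115, 0, 0, -0.02, 40],
  [60, 15, -122, 0, 0, -0.03, 40],
  [98, 24, -122, 0, 0, -0.045, 40],
  [136, 33, -122, 0, 0, -0.06, 40],
  [174, 42, -122, 0, 0, -0.075, 40],
  [212, 51, -122, 0, 0, -0.09, 40],
])

```text
clock: 5.02
tcp_pos: [0.5423, -0.1651, 0.0998]
ee_rot: [-2.309, -2.13, 0.0]
contact_force: [1.0, 0.2, -4.5]
gripper_width: 0.669
finger_force: 65.7
```

>>> jog_arm([
  [38, 9, 0, 0, 0, -0.01, 40],
  [76, 18, 0, 0, 0, -0.02, 40],
  [114, 28, 0, 0, 0, -0.03, 40],
  [150, 36, 0, 0, 0, -0.04, 40],
  [180, 43, 0, 0, 0, -0.05, 40],
  [203, 48, 0, 0, 0, -0.06, 40],
  [217, 52, 0, 0, 0, -0.07, 40],
  [222, 53, 0, 0, 0, -0.072, 40],
  [222, 53, 0, 0, 0, -0.072, 40],
])

```text
clock: 5.77
tcp_pos: [0.613, 0.0507, 0.0993]
ee_rot: [-2.23, -2.213, 0.001]
contact_force: [-0.6, -1.4, -3.2]
gripper_width: 0.669
finger_force: 65.6
```

```bash
python3 - <<'E'
from h import *
np.set_printoptions(precision=4,suppress=True)
s=manip.sense(); print(s["clock"],s["tcp_pos"],s["gripper_width"],s["finger_force"],s["contact_force"],s["joint_positions"])
print(go([.638,.0505,.10],down(-.5)))
p,d=manip.snapshot("scene"); a=cv2.resize(p[200:400,200:400],None,fx=2.9,fy=2.9); 
cv2.imwrite("pics/e.png",a[...,::-1])
E
```

```text
5.7667 [0.613  0.0507 0.0993] 0.6693516092479357 65.58504581451416 [-0.571  -1.3605 -3.2127] [ 0.0826  0.3962 -0.1615  1.0137 -0.0002  1.661 ]
(array([ 0. , 25. , -0.7]), array([-0.0006,  0.0002,  0.0011]))
```

View pics/e.png

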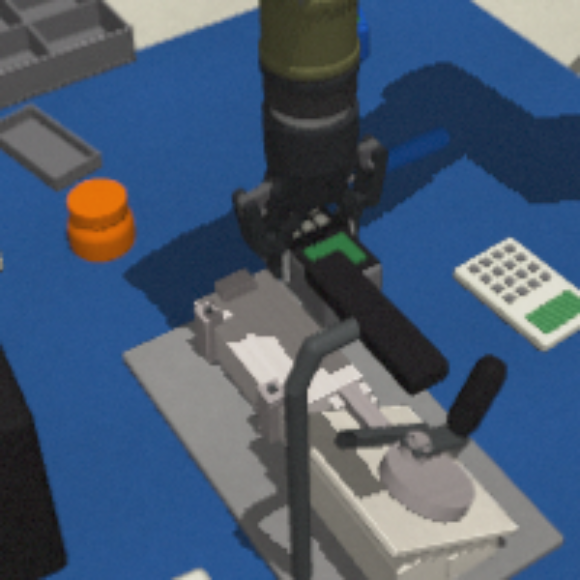

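The pump is held level at (335,270) in the crop with its key towards the crank. The nest is clear at (270,370).

>>> jog_arm([
  [0, 10, 0, 0, 0, 0, 40],
  [0, 21, 5, 0, 0, 0, 40],
  [0, 25, 18, 0, 0, 0.001, 40],
  [0, 25, 34, 0, 0, 0.001, 40],
  [0, 25, 47, 0, 0, 0.001, 40],
  [0, 25, 55, 0, 0, 0.001, 40],
  [0, 25, 59, 0, 0, 0.001, 40],
  [0, 25, 61, 0, 0, 0.001, 40],
  [0, 25, 61, 0, 0, 0.001, 40],
])

```text
clock: 6.57
tcp_pos: [0.6379, 0.0495, 0.0382]
ee_rot: [-2.233, -2.21, 0.001]
contact_force: [-0.6, -0.6, -3.9]
gripper_width: 0.669
finger_force: 65.7
```

>>> jog_arm([
  [0, 0, 1, 0, 0, 0, 40],
  [0, 0, 2, 0, 0, 0, 40],
  [0, 0, 3, 0, 0, 0, 40],
  [0, 0, 3, 0, 0, 0, 40],
])

```text
clock: 6.9
tcp_pos: [0.6383, 0.0499, 0.0359]
ee_rot: [2.232, 2.21, 0.001]
contact_force: [0.2, -0.1, -3.4]
gripper_width: 0.668
finger_force: 65.7
```

>>> jog_arm([
  [0, 0, 1, 0, 0, 0, 40],
  [0, 0, 2, 0, 0, 0, 40],
  [0, 0, 2, 0, 0, 0, 40],
])

```text
clock: 7.15
tcp_pos: [0.6384, 0.0499, 0.0338]
ee_rot: [2.232, 2.21, 0.001]
contact_force: [0.4, 0.8, -2.3]
gripper_width: 0.67
finger_force: 65.8
```

>>> jog_arm([
  [0, 0, 0.7, 0, 0, 0, 40],
  [0, 0, 1.2, 0, 0, 0, 40],
  [0, 0, 1.2, 0, 0, 0, 40],
])

```text
clock: 7.4
tcp_pos: [0.6384, 0.0499, 0.0338]
ee_rot: [2.232, 2.21, 0.001]
contact_force: [-3.1, -0.4, 6.3]
gripper_width: 0.67
finger_force: 67.0
```

>>> jog_arm([
  [-1, 0, -0.6, 0, 0, 0, 40],
  [-2, 0, -0.6, 0, 0, 0, 40],
  [-3, 0, -0.6, 0, 0, 0, 40],
  [-4, 0, -0.6, 0, 0, 0, 40],
  [-4, 0, -0.6, 0, 0, 0, 40],
])

```text
clock: 7.82
tcp_pos: [0.639, 0.0463, 0.0338]
ee_rot: [2.232, 2.21, 0.003]
contact_force: [0.2, 4.9, 4.5]
gripper_width: 0.67
finger_force: 66.6
```

>>> jog_arm([
  [-0.5, 0, 0, 0, 0, 0, 40],
  [-1, 0, 0, 0, 0, 0, 40],
  [-1, 0, 0, 0, 0, 0, 40],
])

```text
clock: 8.07
tcp_pos: [0.6391, 0.0455, 0.0338]
ee_rot: [2.232, 2.21, 0.003]
contact_force: [0.9, 5.0, 4.4]
gripper_width: 0.674
finger_force: 66.6
```

>>> jog_arm([
  [-0.5, 0, 0, 0, 0, 0, 40],
  [-1, 0, 0, 0, 0, 0, 40],
  [-1, 0, 0, 0, 0, 0, 40],
])

```text
clock: 8.32
tcp_pos: [0.6391, 0.045, 0.0338]
ee_rot: [-2.232, -2.211, -0.005]
contact_force: [1.3, 6.2, 5.7]
gripper_width: 0.67
finger_force: 66.7
```

>>> jog_arm([
  [-0.5, 0, 0, 0, 0, 0, 40],
  [-1, 0, 0, 0, 0, 0, 40],
  [-1, 0, 0, 0, 0, 0, 40],
])

```text
clock: 8.57
tcp_pos: [0.639, 0.045, 0.0339]
ee_rot: [-2.23, -2.21, -0.007]
contact_force: [0.4, 9.4, 6.4]
gripper_width: 0.672
finger_force: 66.7
```

>>> jog_arm([
  [-0.5, 0, 0, 0, 0, 0, 40],
  [-1, 0, 0, 0, 0, 0, 40],
  [-1, 0, 0, 0, 0, 0, 40],
])

```text
clock: 8.82
tcp_pos: [0.639, 0.0451, 0.034]
ee_rot: [-2.229, -2.21, -0.009]
contact_force: [-0.7, 12.4, 5.8]
gripper_width: 0.672
finger_force: 66.8
```

>>> jog_arm([
  [1, 1, 0, 0, 0, 0, 40],
  [1, 2, 0, 0, 0, 0, 40],
  [1, 3, 0, 0, 0, 0, 40],
  [1, 4, 0, 0, 0, 0, 40],
  [1, 5, 0, 0, 0, 0, 40],
  [1, 5, 0, 0, 0, 0, 40],
])

```text
clock: 9.32
tcp_pos: [0.6401, 0.045, 0.0339]
ee_rot: [-2.228, -2.207, 0.001]
contact_force: [-12.5, 9.3, 16.1]
gripper_width: 0.678
finger_force: 68.0
```

>>> jog_arm([
  [0, 0.5, 0, 0, 0, 0, 40],
  [0, 1, 0, 0, 0, 0, 40],
  [0, 1, 0, 0, 0, 0, 40],
])

```text
clock: 9.57
tcp_pos: [0.6408, 0.045, 0.0339]
ee_rot: [-2.227, -2.207, 0.001]
contact_force: [-13.0, 9.9, 16.8]
gripper_width: 0.669
finger_force: 68.1
```

>>> jog_arm([
  [0, 0.5, 0, 0, 0, 0, 40],
  [0, 1, 0, 0, 0, 0, 40],
  [0, 1, 0, 0, 0, 0, 40],
])

```text
clock: 9.82
tcp_pos: [0.6418, 0.045, 0.0338]
ee_rot: [-2.227, -2.207, 0.001]
contact_force: [-13.3, 9.1, 16.8]
gripper_width: 0.672
finger_force: 68.1
```

>>> jog_arm([
  [0, 0.5, 0, 0, 0, 0, 40],
  [0, 1, 0, 0, 0, 0, 40],
  [0, 1, 0, 0, 0, 0, 40],
])

```text
clock: 10.07
tcp_pos: [0.6429, 0.045, 0.0339]
ee_rot: [-2.227, -2.207, 0.001]
contact_force: [-13.8, 11.1, 16.0]
gripper_width: 0.673
finger_force: 68.1
```

>>> jog_arm([
  [0, 0.5, -0.8, 0, 0, 0, 40],
  [0, 1, -0.8, 0, 0, 0, 40],
  [0, 1, -0.8, 0, 0, 0, 40],
])

```text
clock: 10.32
tcp_pos: [0.6437, 0.045, 0.0339]
ee_rot: [-2.227, -2.206, 0.002]
contact_force: [-11.6, 9.4, 11.2]
gripper_width: 0.673
finger_force: 67.6
```

>>> jog_arm([
  [0, 0.5, 0, 0, 0, 0, 40],
  [0, 1, 0, 0, 0, 0, 40],
  [0, 1, 0, 0, 0, 0, 40],
])

```text
clock: 10.57
tcp_pos: [0.6448, 0.045, 0.0339]
ee_rot: [-2.227, -2.206, 0.001]
contact_force: [-11.7, 9.2, 11.5]
gripper_width: 0.673
finger_force: 67.5
```

>>> jog_arm([
  [0, 0.5, 0, 0, 0, 0, 40],
  [0, 1, 0, 0, 0, 0, 40],
  [0, 1, 0, 0, 0, 0, 40],
])

```text
clock: 10.82
tcp_pos: [0.6457, 0.045, 0.0339]
ee_rot: [-2.227, -2.206, 0.001]
contact_force: [-12.2, 9.4, 11.2]
gripper_width: 0.671
finger_force: 67.5
```

>>> jog_arm([
  [0, 0.5, 0, 0, 0, 0, 40],
  [0, 1, 0, 0, 0, 0, 40],
  [0, 1, 0, 0, 0, 0, 40],
])

```text
clock: 11.07
tcp_pos: [0.6467, 0.045, 0.0339]
ee_rot: [-2.227, -2.206, 0.002]
contact_force: [-11.1, 9.9, 11.5]
gripper_width: 0.673
finger_force: 67.5
```

>>> jog_arm([
  [0, 0.5, 0, 0, 0, 0, 40],
  [0, 1, 0, 0, 0, 0, 40],
  [0, 1, 0, 0, 0, 0, 40],
])

```text
clock: 11.32
tcp_pos: [0.6474, 0.045, 0.0339]
ee_rot: [-2.227, -2.206, 0.002]
contact_force: [-12.8, 9.9, 12.1]
gripper_width: 0.671
finger_force: 67.7
```

>>> jog_arm([
  [0, 0.5, 0, 0, 0, 0, 40],
  [0, 1, 0, 0, 0, 0, 40],
  [0, 1, 0, 0, 0, 0, 40],
])

```text
clock: 11.57
tcp_pos: [0.6474, 0.045, 0.0339]
ee_rot: [-2.226, -2.205, 0.004]
contact_force: [-14.7, 9.9, 15.2]
gripper_width: 0.673
finger_force: 68.0
```

>>> jog_arm([
  [0, 0.5, 0, 0, 0, 0, 40],
  [0, 1, 0, 0, 0, 0, 40],
  [0, 1, 0, 0, 0, 0, 40],
])

```text
clock: 11.82
tcp_pos: [0.6474, 0.045, 0.034]
ee_rot: [-2.226, -2.204, 0.006]
contact_force: [-19.3, 9.7, 17.7]
gripper_width: 0.668
finger_force: 68.3
```

>>> jog_arm([
  [0.8, -0.8, -0.5, 0, 0, 0, 40],
  [1.5, -1.6, -1, 0, 0, 0, 40],
  [2, -2.4, -1.5, 0, 0, 0, 40],
  [2, -2.4, -1.5, 0, 0, 0, 40],
])

```text
clock: 12.15
tcp_pos: [0.6474, 0.0448, 0.0339]
ee_rot: [-2.23, -2.207, 0.006]
contact_force: [-6.4, 2.9, 1.1]
gripper_width: 0.673
finger_force: 66.5
```

>>> jog_arm([
  [0, 0, 0, 0, 0, 0, 62],
  [0, 0, 0, 0, 0, 0, 68],
  [0, 0, 0, 0, 0, 0, 74],
  [0, 0, 0, 0, 0, 0, 74],
  [0, 0, 0, 0, 0, 0, 74],
  [0, 0, 0, 0, 0, 0, 74],
])

```text
clock: 12.65
tcp_pos: [0.651, 0.0445, 0.0354]
ee_rot: [2.232, 2.21, 0.0]
contact_force: [-0.2, 0.4, -0.6]
gripper_width: 0.862
finger_force: 0.0
```

```bash
python3 - <<'E'
from h import *
np.set_printoptions(precision=4,suppress=True)
s=manip.sense(); print(s["clock"],s["tcp_pos"],s["gripper_width"],s["contact_force"])
p,d=manip.snapshot("scene"); X=cloud("scene",d)
m=(abs(X[...,0]-.647)<.05)&(abs(X[...,1]-.045)<.08)&(X[...,2]>.099)&(X[...,2]<.1135)
P=X[m]; print(cv2.minAreaRect((P[:,:2]*1000).astype(np.float32)),np.median(P[:,2]))
P=X[(abs(X[...,0]-.647)<.05)&(abs(X[...,1]-.045)<.08)&(X[...,2]>.08)&(X[...,2]<.1)]; 
for a in range(-30,120,15):
    h=P[abs(P[:,1]-a/1000)<.0075]
    if len(h): print(a,np.percentile(h[:,0],[50,90,98]),len(h))
E
```

```text
12.65 [0.651  0.0445 0.0354] 0.8621634653855431 [-0.2114  0.3992 -0.5716]
((651.9550170898438, 55.27153778076172), (85.01527404785156, 94.26811218261719), 12.608305931091309) 0.10688799889577483
-15 [0.6763 0.6763 0.6763] 1
15 [0.6759 0.6767 0.6769] 2
30 [0.677  0.6776 0.6777] 9
45 [0.6778 0.6957 0.6961] 23
60 [0.6779 0.6944 0.6959] 39
75 [0.6779 0.6785 0.6786] 20
90 [0.6784 0.679  0.6792] 21
105 [0.6759 0.678  0.6792] 28
```

>>> jog_arm([
  [0, 1.5, 0, 0, 0, 0, 74],
  [0, 3, 0, 0, 0, 0, 74],
  [0, 4, 0, 0, 0, 0, 74],
  [0, 5, 0, 0, 0, 0, 74],
  [0, 6, 0, 0, 0, 0, 74],
  [0, 6, 0, 0, 0, 0, 74],
])

```text
clock: 13.2
tcp_pos: [0.6554, 0.0446, 0.035]
ee_rot: [-2.231, -2.209, 0.003]
contact_force: [-5.2, 0.3, 4.1]
gripper_width: 0.87
finger_force: 2.3
```

>>> jog_arm([
  [0, 0.7, 0, 0, 0, 0, 74],
  [0, 1.5, 0, 0, 0, 0, 74],
  [0, 1.5, 0, 0, 0, 0, 74],
])

```text
clock: 13.45
tcp_pos: [0.6553, 0.0446, 0.0349]
ee_rot: [-2.23, -2.208, 0.005]
contact_force: [-9.3, -0.1, 6.8]
gripper_width: 0.867
finger_force: 4.6
```

>>> jog_arm([
  [0, -4, 0, 0, 0, 0, 74],
  [0, -8, 0, 0, 0, 0, 80],
  [0, -10.5, 0, 0, 0, 0, 85],
  [0, -10.5, 0, 0, 0, 0, 85],
  [0, -10.5, -10, 0, 0, 0, 85],
  [0, -10.5, -35, 0, 0, 0, 85],
  [0, -10.5, -65, 0, 0, 0, 85],
  [0, -10.5, -100, 0, 0, 0, 85],
  [0, -10.5, -130, 0, 0, 0, 85],
  [0, -10.5, -135, 0, 0, 0, 85],
])

```text
clock: 14.28
tcp_pos: [0.6515, 0.0449, 0.1778]
ee_rot: [2.228, 2.206, 0.012]
contact_force: [1.1, 0.1, 0.4]
gripper_width: 0.995
finger_force: 0.0
```

```bash
sed -i 's/^PSI=.*/PSI=-0.009; CA=np.array([.614,.232,.136])/' h.py; python3 - <<'E'
from h import *
np.set_printoptions(precision=4,suppress=True)
s=manip.sense(); print(s["clock"],s["tcp_pos"],s["gripper_width"],s["contact_force"])
print(go([.50,.225,.17],crankR()))
Z=R.from_euler("z",PSI); M=np.c_[Z.apply([.866,0,.5]),Z.apply([0,1,0])]; a=-.14; print("mid",CA+.05*(M@[-np.cos(a),np.sin(a)]))
E
```

```text
14.2833 [0.6515 0.0449 0.1778] 0.9950575356721296 [1.0829 0.1437 0.4186]
(array([ 178.5, -153.3,    6.4]), array([-0.4022, -0.403 , -1.5342]))
mid [0.5711 0.2254 0.1112]
```

>>> jog_arm([
  [13, -11, -3, -0.029, -0.029, -0.11, 85],
  [25, -22, -6, -0.057, -0.058, -0.219, 85],
  [38, -33, -9, -0.086, -0.086, -0.329, 85],
  [51, -44, -12, -0.115, -0.115, -0.438, 85],
  [64, -55, -12, -0.144, -0.144, -0.548, 85],
  [77, -66, -12, -0.172, -0.173, -0.657, 85],
  [89, -77, -10, -0.201, -0.201, -0.767, 85],
  [102, -88, -8, -0.23, -0.23, -0.877, 85],
  [115, -98, -5, -0.259, -0.259, -0.986, 85],
  [128, -109, 0, -0.287, -0.288, -1.096, 85],
])

```text
clock: 15.12
tcp_pos: [0.5401, 0.1749, 0.1715]
ee_rot: [0.634, 2.678, -0.002]
contact_force: [-0.1, 0.2, 0.3]
gripper_width: 0.993
finger_force: 0.0
```

```bash
python3 - <<'E'
from h import *
np.set_printoptions(precision=4,suppress=True)
s=manip.sense(); print(s["clock"],s["tcp_pos"],s["joint_positions"])
print(go([.50,.225,.16],crankR()))
E
```

```text
15.1167 [0.5401 0.1749 0.1715] [ 0.4719  0.0048 -0.5565  0.7069 -0.2494  0.8986]
(array([58.9, 26.6, -8.6]), array([-0.1152, -0.1218, -0.4323]))
```

>>> jog_arm([
  [14, 6, -2, -0.028, -0.03, -0.108, 85],
  [29, 13, -4, -0.057, -0.06, -0.216, 85],
  [44, 20, -7, -0.086, -0.091, -0.324, 85],
  [58.9, 26.6, -8.6, -0.115, -0.122, -0.432, 85],
  [58.9, 26.6, -8.6, -0.115, -0.122, -0.432, 85],
  [58.9, 26.6, -8.6, -0.115, -0.122, -0.432, 85],
])

```text
clock: 15.62
tcp_pos: [0.4994, 0.2242, 0.1592]
ee_rot: [0.021, 2.621, -0.004]
contact_force: [-0.0, -0.6, -0.4]
gripper_width: 0.996
finger_force: 0.0
```

```bash
python3 - <<'E'
from h import *
from scipy.optimize import least_squares
np.set_printoptions(precision=4,suppress=True)
s=manip.sense(); print(s["clock"],s["tcp_pos"],s["joint_positions"],go([.5711,.2254,.1112],crankR()))
Z=R.from_euler("z",PSI); M=np.c_[Z.apply([.866,0,.5]),Z.apply([0,1,0]),Z.apply([-.5,0,.866])]
p,d=manip.snapshot("scene"); t,e=manip.snapshot("top"); np.savez("pics/s1.npz",p=p,d=d,t=t,e=e)
X=cloud("scene",d)
# tool tip positions in tool frame
T=(X.reshape(-1,3)-s["tcp_pos"])@R.from_rotvec(s["ee_rot"]).as_matrix()*1000
g=T[(abs(T[:,0])<30)&(abs(T[:,1])<70)&(T[:,2]>-110)&(T[:,2]<0)]
for sg in(1,-1):
    h=g[g[:,1]*sg>20]; o=h[h[:,2].argsort()[::-1][:25]]; print("tip side",sg,o[:,2].max(),o.mean(0),o.min(0),o.max(0))
b=(p.max(-1)<60)&(X[...,2]>.085)&(X[...,2]<.16)&(X[...,0]>.545)&(X[...,0]<.62)&(X[...,1]>.18)&(X[...,1]<.28)
q=(X[b]-CA)@M*1000; side=q[(q[:,2]<25)&(q[:,2]>-30)]
r=least_squares(lambda c:np.hypot(side[:,0]-c[0],side[:,1]-c[1])-13.5,[-49,-7],loss="soft_l1"); print("handle",r.x,len(side),np.percentile(q[:,2],[97,100]))
# pump top
m=(abs(X[...,0]-.647)<.06)&(abs(X[...,1]-.045)<.1)&(X[...,2]>.098)&(X[...,2]<.116); P=X[m]; print("pump",cv2.minAreaRect((P[:,:2]*1000).astype(np.float32)),np.median(P[:,2]))
Xt=cloud("top",e); m=(abs(Xt[...,0]-.647)<.06)&(abs(Xt[...,1]-.045)<.1)&(Xt[...,2]>.098)&(Xt[...,2]<.114); P=Xt[m]; print("pump top",cv2.minAreaRect((P[:,:2]*1000).astype(np.float32)),np.median(P[:,2]),len(P))
a=cv2.resize(p[240:410,240:410],None,fx=3.5,fy=3.5); cv2.imwrite("pics/f.png",a[...,::-1])
E
```

```text
15.6167 [0.4994 0.2242 0.1592] [ 0.6183 -0.1184 -0.768   0.4883 -0.2981  0.568 ] (array([-38.4,   2.3,  77.3]), array([-0.0024, -0.0033, -0.0062]))
tip side 1 -45.91607823752838 [ -6.5407  50.0052 -51.5709] [-13.2943  43.141  -55.7576] [  2.9527  55.2508 -45.9161]
tip side -1 -47.59415250737066 [ -4.1013 -44.038  -50.9042] [-13.0331 -53.2571 -54.9415] [  9.7695 -41.6539 -47.5942]
handle [-48.8436  -5.6392] 237 [29.3295 30.2636]
pump ((650.1997680664062, 44.22393035888672), (127.686279296875, 59.19094467163086), 89.93338012695312) 0.10700040051472798
pump top ((646.93701171875, 43.00462341308594), (129.9022674560547, 59.01321792602539), 88.58411407470703) 0.106507675827054 777
```

View pics/f.png

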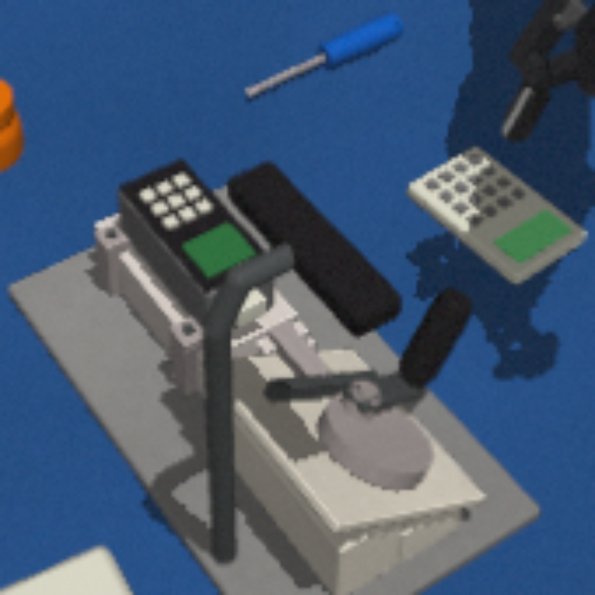

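The crop shows the pump flat in the nest (190,215) against its stops, and the handle at (437,335). Measurements fit: pump top at z 0.107, centre about (0.648, 0.044), yaw about −0.7°. The offset along the tilted tool axis is confirmed as well. Approaching the handle now.

>>> jog_arm([
  [-10, 0.7, 10, 0, 0, -0.002, 85],
  [-24, 1.7, 28, -0.001, -0.002, -0.004, 85],
  [-36, 2.6, 46, -0.002, -0.003, -0.006, 85],
  [-38.4, 2.8, 60, -0.002, -0.003, -0.006, 85],
  [-38.4, 2.8, 78, -0.002, -0.003, -0.006, 85],
  [-38.4, 2.8, 98, -0.002, -0.003, -0.006, 85],
  [-38.4, 2.8, 115, -0.002, -0.003, -0.006, 85],
  [-38.4, 2.8, 124, -0.002, -0.003, -0.006, 85],
  [-38.4, 2.8, 127, -0.002, -0.003, -0.006, 85],
  [-38.4, 2.8, 127, -0.002, -0.003, -0.006, 85],
])

```text
clock: 16.55
tcp_pos: [0.5971, 0.2249, 0.0673]
ee_rot: [0.013, 2.619, -0.005]
contact_force: [-0.6, -0.4, -0.6]
gripper_width: 0.995
finger_force: 0.0
```

```bash
python3 - <<'E'
from h import *
np.set_printoptions(precision=4,suppress=True)
s=manip.sense(); M=crankR().as_matrix()
print(s["clock"],s["tcp_pos"],s["joint_positions"],s["contact_force"]); print("tcp rel CA in tool axes",(s["tcp_pos"]-CA)@M*1000, go(s["tcp_pos"],crankR())[1])
p,d=manip.snapshot("scene"); a=cv2.resize(p[290:410,310:430],None,fx=4,fy=4); cv2.imwrite("pics/g.png",a[...,::-1])
E
```

```text
16.55 [0.5971 0.2249 0.0673] [ 0.5002  0.1546 -0.7441  0.2071 -0.2473  0.4514] [-0.5714 -0.3733 -0.586 ]
tcp rel CA in tool axes [48.9228 -7.235  51.0407] [-0.0018 -0.0012 -0.0006]
```

View pics/g.png

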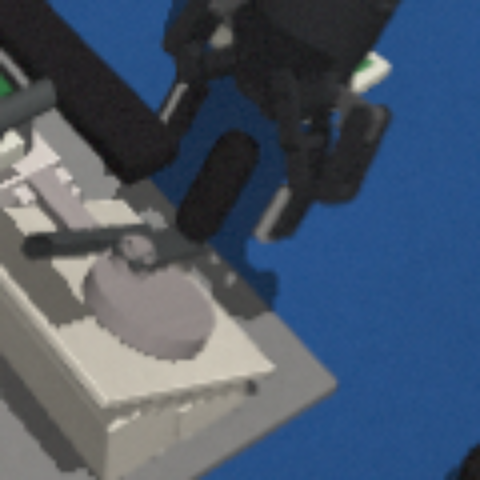

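The handle (218,185) lies midway between the fingers (183,110) and (275,215), so I'll close on it.

>>> jog_arm([
  [0, 0, 0, 0, 0, 0, 10],
  [0, 0, 0, 0, 0, 0, 10],
  [0, 0, 0, 0, 0, 0, 10],
  [0, 0, 0, 0, 0, 0, 10],
  [0, 0, 0, 0, 0, 0, 10],
  [0, 0, 0, 0, 0, 0, 10],
  [0, 0, 0, 0, 0, 0, 10],
  [0, 0, 0, 0, 0, 0, 10],
])

```text
clock: 17.27
tcp_pos: [0.5965, 0.2257, 0.0685]
ee_rot: [0.011, 2.618, -0.004]
contact_force: [-5.0, 0.4, 5.7]
gripper_width: 0.301
finger_force: 58.3
```

```bash
python3 - <<'E'
from h import *
np.set_printoptions(precision=4,suppress=True)
s=manip.sense(); M=crankR().as_matrix(); r=(s["tcp_pos"]-CA)@M*1000
print(s["clock"],s["gripper_width"],s["finger_force"],s["contact_force"]@M); print("tcp rel CA in tool axes",r)
a0=np.degrees(np.arctan2(r[1],r[0])); print("a0",a0)
# 13 calls x 10 rows for later: list of relative offsets at 5 deg a row, ramped start
ang=[a0]
for v in [1,2.5,4]: ang.append(ang[-1]+v)
n=int(np.ceil((720-6-ang[-1])/5)); st=(714-ang[-1])/n
ang+= [ang[-1]+st*(i+1) for i in range(n)]+[717,719,720,720]
ang=np.array(ang); xy=50*np.c_[np.cos(np.radians(ang)),np.sin(np.radians(ang))]
print(len(ang)-1)
for i in range(0,len(ang)-1,10):
    j=min(i+10,len(ang)-1); print(round(ang[j]),[[float(x) for x in v] for v in np.round(xy[i+1:j+1]-xy[i],1)])
E
```

```text
17.2667 0.3008124533804636 58.33249390125275 [ 1.4618  0.3328 -7.4653]
tcp rel CA in tool axes [48.7958 -6.433  49.7127]
a0 -7.510316970190656
150
35 [[0.1, 0.9], [0.3, 3.0], [0.4, 6.5], [0.2, 10.9], [-0.3, 15.2], [-1.3, 19.4], [-2.6, 23.6], [-4.2, 27.6], [-6.2, 31.5], [-8.6, 35.2]]
85 [[-2.6, 3.5], [-5.6, 6.7], [-8.8, 9.6], [-12.2, 12.3], [-15.9, 14.6], [-19.8, 16.6], [-23.8, 18.3], [-27.9, 19.6], [-32.2, 20.6], [-36.5, 21.2]]
135 [[-4.4, 0.2], [-8.7, 0.0], [-13.0, -0.5], [-17.3, -1.5], [-21.4, -2.8], [-25.5, -4.4], [-29.3, -6.4], [-33.0, -8.8], [-36.5, -11.4], [-39.7, -14.3]]
185 [[-3.0, -3.2], [-5.6, -6.6], [-8.0, -10.3], [-10.0, -14.2], [-11.7, -18.2], [-13.0, -22.3], [-14.0, -26.6], [-14.6, -30.9], [-14.8, -35.3], [-14.6, -39.6]]
235 [[0.5, -4.3], [1.5, -8.6], [2.8, -12.7], [4.4, -16.8], [6.4, -20.6], [8.7, -24.3], [11.4, -27.8], [14.3, -31.0], [17.5, -34.0], [20.9, -36.7]]
285 [[3.7, -2.4], [7.5, -4.4], [11.5, -6.1], [15.7, -7.4], [19.9, -8.4], [24.2, -9.0], [28.6, -9.2], [32.9, -9.0], [37.3, -8.5], [41.5, -7.6]]
335 [[4.2, 1.3], [8.2, 2.9], [12.1, 4.9], [15.8, 7.2], [19.2, 9.8
[... 527 characters left out ...]
 -5.5], [-9.7, -8.7], [-12.4, -12.1], [-14.8, -15.8], [-16.9, -19.6], [-18.6, -23.6], [-19.9, -27.7], [-20.9, -32.0], [-21.6, -36.3]]
584 [[-0.2, -4.3], [-0.1, -8.7], [0.4, -13.0], [1.3, -17.3], [2.5, -21.5], [4.1, -25.5], [6.1, -29.4], [8.4, -33.1], [11.0, -36.6], [13.9, -39.9]]
634 [[3.2, -3.0], [6.6, -5.7], [10.2, -8.1], [14.1, -10.2], [18.1, -11.9], [22.2, -13.3], [26.4, -14.3], [30.7, -14.9], [35.1, -15.1], [39.4, -15.0]]
684 [[4.3, 0.5], [8.6, 1.4], [12.8, 2.6], [16.8, 4.2], [20.7, 6.2], [24.4, 8.5], [27.9, 11.0], [31.2, 13.9], [34.2, 17.1], [36.9, 20.5]]
720 [[2.4, 3.6], [4.5, 7.5], [6.2, 11.5], [7.6, 15.6], [8.6, 19.8], [9.3, 24.1], [9.5, 26.7], [9.5, 28.5], [9.5, 29.4], [9.5, 29.4]]
```

>>> jog_arm([
  [0.1, 0.9, 0, 0, 0, 0, 10],
  [0.3, 3.0, 0, 0, 0, 0, 10],
  [0.4, 6.5, 0, 0, 0, 0, 10],
  [0.2, 10.9, 0, 0, 0, 0, 10],
  [-0.3, 15.2, 0, 0, 0, 0, 10],
  [-1.3, 19.4, 0, 0, 0, 0, 10],
  [-2.6, 23.6, 0, 0, 0, 0, 10],
  [-4.2, 27.6, 0, 0, 0, 0, 10],
  [-6.2, 31.5, 0, 0, 0, 0, 10],
  [-8.6, 35.2, 0, 0, 0, 0, 10],
])

```text
clock: 18.1
tcp_pos: [0.6038, 0.2605, 0.0725]
ee_rot: [0.011, 2.618, -0.005]
contact_force: [-6.5, -1.8, 6.9]
gripper_width: 0.3
finger_force: 58.3
```

>>> jog_arm([
  [-2.6, 3.5, 0, 0, 0, 0, 10],
  [-5.6, 6.7, 0, 0, 0, 0, 10],
  [-8.8, 9.6, 0, 0, 0, 0, 10],
  [-12.2, 12.3, 0, 0, 0, 0, 10],
  [-15.9, 14.6, 0, 0, 0, 0, 10],
  [-19.8, 16.6, 0, 0, 0, 0, 10],
  [-23.8, 18.3, 0, 0, 0, 0, 10],
  [-27.9, 19.6, 0, 0, 0, 0, 10],
  [-32.2, 20.6, 0, 0, 0, 0, 10],
  [-36.5, 21.2, 0, 0, 0, 0, 10],
])

```text
clock: 18.93
tcp_pos: [0.6337, 0.2819, 0.0895]
ee_rot: [0.008, 2.622, -0.004]
contact_force: [-13.0, 0.4, 8.0]
gripper_width: 0.301
finger_force: 58.8
```

```bash
cat > c.py <<'E'
from h import *
np.set_printoptions(precision=2,suppress=True)
s=manip.sense(); M=crankR().as_matrix(); r=(s["tcp_pos"]-CA)@M*1000
print(s["clock"],s["gripper_width"],s["finger_force"],"F tool",s["contact_force"]@M,"rel",r,"rad",np.hypot(*r[:2]),"ang",np.degrees(np.arctan2(r[1],r[0]))%360,s["joint_positions"])
E
python3 c.py
```

```text
18.9333 0.3013303773671404 58.77920687198639 F tool [  7.25   0.24 -13.38] rel [ 6.59 50.06 49.85] rad 50.49090523637329 ang 82.50007756529573 [ 0.56  0.23 -0.58  0.31 -0.27  0.5 ]
```

>>> jog_arm([
  [-4.4, 0.2, 0, 0, 0, 0, 10],
  [-8.7, 0.0, 0, 0, 0, 0, 10],
  [-13.0, -0.5, 0, 0, 0, 0, 10],
  [-17.3, -1.5, 0, 0, 0, 0, 10],
  [-21.4, -2.8, 0, 0, 0, 0, 10],
  [-25.5, -4.4, 0, 0, 0, 0, 10],
  [-29.3, -6.4, 0, 0, 0, 0, 10],
  [-33.0, -8.8, 0, 0, 0, 0, 10],
  [-36.5, -11.4, 0, 0, 0, 0, 10],
  [-39.7, -14.3, 0, 0, 0, 0, 10],
])

```text
clock: 19.77
tcp_pos: [0.6669, 0.2712, 0.1089]
ee_rot: [0.004, 2.624, 0.006]
contact_force: [-13.9, 11.3, 3.4]
gripper_width: 0.302
finger_force: 58.8
```

```bash
python3 c.py
```

```text
19.7667 0.3019516006612585 58.806928396224976 F tool [10.43 11.15 -9.96] rel [-32.    39.65  49.75] rad 50.946682166888145 ang 128.9051741314887 [ 0.51  0.24 -0.51  0.35 -0.24  0.45]
```

```bash
cat > g.py <<'E'
import numpy as np
def seg(a,b,n=10): return np.linspace(a,b,n+1)[1:]
k=[135,179,223,275,325,375,425,475,525,569,615,666]
def out(p,A):
    A=np.r_[p,A]; xy=50*np.c_[np.cos(np.radians(A)),np.sin(np.radians(A))]; print(p,round(float(A[-1]),1),[[float(x) for x in v] for v in np.round(xy[1:]-xy[0],1)])
for a,b in zip(k,k[1:]): out(a,seg(a,b))
out(666,seg(666,715)); out(715,np.array([718.5,720,720,720]))
E
python3 g.py
```

```text
135 179.0 [[-2.6, -2.8], [-5.0, -5.8], [-7.1, -9.0], [-9.0, -12.3], [-10.7, -15.8], [-12.0, -19.4], [-13.1, -23.1], [-13.9, -26.8], [-14.4, -30.6], [-14.6, -34.5]]
179 223.0 [[0.1, -3.8], [0.5, -7.7], [1.1, -11.4], [2.1, -15.2], [3.3, -18.8], [4.8, -22.3], [6.6, -25.7], [8.6, -29.0], [10.9, -32.1], [13.4, -35.0]]
223 275.0 [[3.2, -3.2], [6.8, -6.0], [10.5, -8.6], [14.5, -10.8], [18.6, -12.6], [23.0, -14.0], [27.4, -15.0], [31.9, -15.7], [36.4, -15.9], [40.9, -15.7]]
275 325.0 [[4.3, 0.6], [8.6, 1.5], [12.7, 2.8], [16.8, 4.5], [20.6, 6.5], [24.3, 8.9], [27.8, 11.5], [31.0, 14.5], [33.9, 17.7], [36.6, 21.1]]
325 375.0 [[2.3, 3.7], [4.4, 7.5], [6.0, 11.6], [7.3, 15.7], [8.3, 20.0], [8.9, 24.3], [9.0, 28.7], [8.9, 33.0], [8.3, 37.4], [7.3, 41.6]]
375 425.0 [[-1.3, 4.2], [-3.0, 8.2], [-5.0, 12.1], [-7.3, 15.7], [-10.0, 19.2], [-12.9, 22.4], [-16.2, 25.4], [-19.6, 28.0], [-23.3, 30.4], [-27.2, 32.4]]
425 475.0 [[-4.0, 1.7], [-8.2, 3.0], [-12.4, 3.9], [-16.8, 4.5], [-21.1, 4.7], [-25.5, 4.5], [-29.8, 3.9], [-34.1, 3.0], [-38.2, 1.7], [-42.3, 0.0]]
475 525.0 [[-3.9, -2.0], [-7.5, -4.4], [-11.0, -7.0], [-14.2, -10.0], [-17.2, -13.2], [-19.8, -16.6], [-22.2, -20.3], [-24.2, -24.2], [-25.9, -28.2], [-27.2, -32.4]]
525 569.0 [[-0.9, -3.7], [-1.4, -7.5], [-1.7, -11.4], [-1.7, -15.2], [-1.3, -19.0], [-0.7, -22.8], [0.2, -26.6], [1.4, -30.2], [2.8, -33.8], [4.6, -37.2]]
569 615.0 [[2.1, -3.4], [4.4, -6.7], [7.0, -9.7], [9.9, -12.6], [12.9, -15.2], [16.2, -17.5], [19.6, -19.6], [23.2, -21.4], [27.0, -22.9], [30.8, -24.1]]
615 666.0 [[4.3, -1.0], [8.8, -1.5], [13.2, -1.7], [17.6, -1.5], [22.1, -0.9], [26.4, 0.1], [30.6, 1.5], [34.7, 3.3], [38.6, 5.4], [42.3, 7.8]]
666 715.0 [[3.3, 2.7], [6.5, 5.6], [9.3, 8.8], [11.9, 12.2], [14.1, 15.8], [16.1, 19.6], [17.7, 23.6], [19.0, 27.7], [19.9, 31.9], [20.4, 36.1]]
715 720.0 [[0.2, 3.0], [0.2, 4.4], [0.2, 4.4], [0.2, 4.4]]
```

>>> jog_arm([
  [-2.6, -2.8, 0, 0, 0, 0, 10],
  [-5.0, -5.8, 0, 0, 0, 0, 10],
  [-7.1, -9.0, 0, 0, 0, 0, 10],
  [-9.0, -12.3, 0, 0, 0, 0, 10],
  [-10.7, -15.8, 0, 0, 0, 0, 10],
  [-12.0, -19.4, 0, 0, 0, 0, 10],
  [-13.1, -23.1, 0, 0, 0, 0, 10],
  [-13.9, -26.8, 0, 0, 0, 0, 10],
  [-14.4, -30.6, 0, 0, 0, 0, 10],
  [-14.6, -34.5, 0, 0, 0, 0, 10],
])

```text
clock: 20.6
tcp_pos: [0.6818, 0.2425, 0.118]
ee_rot: [-0.001, 2.62, 0.019]
contact_force: [0.6, 26.5, -5.7]
gripper_width: 0.302
finger_force: 59.2
```

```bash
python3 c.py
```

```text
20.6 0.3015558678967699 59.18933987617493 F tool [ 2.52 26.55  5.07] rel [-49.68  11.11  49.44] rad 50.906555311773985 ang 167.39586394693964 [ 0.44  0.22 -0.52  0.35 -0.2   0.39]
```

>>> jog_arm([
  [0, -1.5, 0, 0, 0, 0, 10],
  [0, -3, 0, 0, 0, 0, 10],
])

```text
clock: 20.77
tcp_pos: [0.6824, 0.2393, 0.1184]
ee_rot: [0.0, 2.619, 0.019]
contact_force: [2.9, 25.1, -6.3]
gripper_width: 0.301
finger_force: 59.4
```

```bash
python3 c.py
```

```text
20.7667 0.30050250479626434 59.40179228782654 F tool [ 0.83 25.15  6.77] rel [-50.31   7.9   49.43] rad 50.92954603371549 ang 171.08158939141524 [ 0.44  0.22 -0.52  0.34 -0.2   0.39]
```

>>> jog_arm([
  [0, -3.3, 0, 0, 0, 0, 10],
  [0.2, -6.6, 0, 0, 0, 0, 10],
])

```text
clock: 20.93
tcp_pos: [0.6828, 0.2324, 0.1186]
ee_rot: [0.0, 2.618, 0.018]
contact_force: [2.7, 23.9, -5.8]
gripper_width: 0.302
finger_force: 59.3
```

```bash
python3 c.py
```

```text
20.9333 0.3022387410222695 59.31559503078461 F tool [ 0.7  23.93  6.28] rel [-50.85   1.05  49.45] rad 50.85834171979744 ang 178.81428897775206 [ 0.43  0.22 -0.53  0.34 -0.2   0.38]
```

>>> jog_arm([
  [0.6, -3.0, 0, 0, 0, 0, 10],
  [1.5, -6.0, 0, 0, 0, 0, 10],
])

```text
clock: 21.1
tcp_pos: [0.6823, 0.2255, 0.1184]
ee_rot: [0.002, 2.616, 0.016]
contact_force: [6.6, 22.0, -5.5]
gripper_width: 0.302
finger_force: 59.4
```

```bash
python3 c.py
```

```text
21.1 0.3022642139482238 59.35383975505829 F tool [-2.77 22.06  7.94] rel [-50.43  -5.87  49.4 ] rad 50.77058104865223 ang 186.64055724813903 [ 0.42  0.21 -0.54  0.33 -0.19  0.37]
```

```bash
python3 - <<'E'
from h import *
s=manip.sense(); print("moment tool",s["moment"]@crankR().as_matrix(), s["dq"].round(3))
p,d=manip.snapshot("scene"); q,e=manip.snapshot("top"); np.savez("pics/s2.npz",p=p,d=d,q=q,e=e)
a=cv2.resize(p[240:400,260:420],(500,500),interpolation=cv2.INTER_CUBIC); b=cv2.resize(q[130:250,150:222],(300,500),interpolation=cv2.INTER_CUBIC)
cv2.imwrite("pics/i.png",np.hstack([a,b])[...,::-1])
E
```

```text
moment tool [-3.84273021  0.03477572  0.03356777] [-0.056 -0.037 -0.059 -0.038  0.012 -0.047]
```

View pics/i.png

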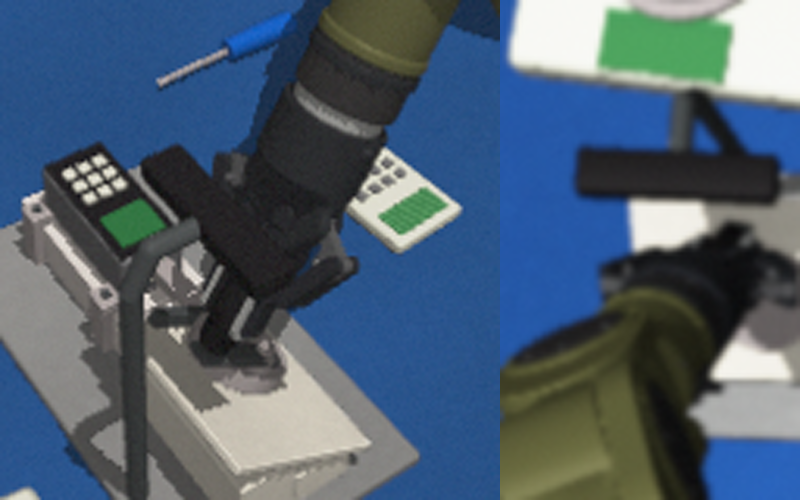

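The gripper holds the handle at the top (225,330 in the crop), clear of the lamp. The moment reading also puts the load at the handle. Carrying on over the top in small steps.

>>> jog_arm([
  [1.0, -2.6, 0, 0, 0, 0, 10],
  [2.3, -5.2, 0, 0, 0, 0, 10],
])

```text
clock: 21.37
tcp_pos: [0.6811, 0.2191, 0.1178]
ee_rot: [0.004, 2.615, 0.013]
contact_force: [8.2, 17.6, -5.2]
gripper_width: 0.299
finger_force: 59.5
```

```bash
python3 c.py
```

```text
21.3667 0.2992066546616178 59.48910176753998 F tool [-4.37 17.63  8.53] rel [-49.12 -12.26  49.39] rad 50.623106376634084 ang 194.01508957209603 [ 0.41  0.2  -0.55  0.33 -0.19  0.36]
```

>>> jog_arm([
  [1.1, -2.3, 0, 0, 0, 0, 10],
  [2.2, -4.4, 0, 0, 0, 0, 10],
  [3.3, -6.4, 0, 0, 0, 0, 10],
])

```text
clock: 21.62
tcp_pos: [0.6785, 0.211, 0.1163]
ee_rot: [0.006, 2.614, 0.009]
contact_force: [7.6, 13.3, -4.3]
gripper_width: 0.302
finger_force: 59.5
```

```bash
python3 c.py
```

```text
21.6167 0.30210634893893196 59.52570676803589 F tool [-4.36 13.32  7.46] rel [-46.21 -20.46  49.41] rad 50.532655498378425 ang 203.88474921141253 [ 0.4   0.2  -0.56  0.32 -0.19  0.36]
```

>>> jog_arm([
  [1.9, -2.7, 0, 0, 0, 0, 10],
  [4.0, -5.3, 0, 0, 0, 0, 10],
  [6.1, -7.8, 0, 0, 0, 0, 10],
  [8.5, -10.1, 0, 0, 0, 0, 10],
])

```text
clock: 21.95
tcp_pos: [0.671, 0.1982, 0.1119]
ee_rot: [0.009, 2.614, 0.003]
contact_force: [4.8, 5.3, 0.1]
gripper_width: 0.303
finger_force: 59.9
```

```bash
python3 c.py
```

```text
21.95 0.30254028303821795 59.9490487575531 F tool [-4.22  5.38  2.28] rel [-37.59 -33.31  49.48] rad 50.22571033772377 ang 221.53958052908973 [ 0.39  0.18 -0.59  0.3  -0.19  0.34]
```

>>> jog_arm([
  [3.0, -2.7, 0, 0, 0, 0, 10],
  [6.2, -5.1, 0, 0, 0, 0, 10],
  [9.7, -7.2, 0, 0, 0, 0, 10],
  [13.2, -9.0, 0, 0, 0, 0, 10],
  [16.9, -10.5, 0, 0, 0, 0, 10],
  [20.8, -11.8, 0, 0, 0, 0, 10],
])

```text
clock: 22.45
tcp_pos: [0.6507, 0.184, 0.1001]
ee_rot: [0.011, 2.617, -0.003]
contact_force: [-3.9, 2.0, 5.7]
gripper_width: 0.304
finger_force: 60.8
```

```bash
python3 c.py; python3 - <<'E'
import numpy as np
def out(p,A):
    A=np.r_[p,A]; xy=50*np.c_[np.cos(np.radians(A)),np.sin(np.radians(A))]; print(p,round(float(A[-1]),1),[[float(x) for x in v] for v in np.round(xy[1:]-xy[0],1)])
out(254.4,np.linspace(254.4,305,11)[1:])
out(305,np.linspace(305,355,11)[1:]); out(355,np.linspace(355,405,11)[1:]); out(405,np.linspace(405,455,11)[1:])
E
```

```text
22.45 0.30393999351483025 60.84545910358429 F tool [ 0.57  1.96 -6.94] rel [-14.2  -47.71  49.62] rad 49.779013162068736 ang 253.42381012288786 [ 0.38  0.16 -0.65  0.27 -0.19  0.34]
254.4 305.0 [[4.3, -1.0], [8.7, -1.6], [13.1, -1.8], [17.5, -1.7], [21.9, -1.1], [26.2, -0.2], [30.4, 1.1], [34.5, 2.8], [38.4, 4.8], [42.1, 7.2]]
305 355.0 [[3.5, 2.7], [6.7, 5.6], [9.6, 8.8], [12.3, 12.3], [14.6, 16.0], [16.6, 19.8], [18.3, 23.9], [19.6, 28.0], [20.6, 32.3], [21.1, 36.6]]
355 405.0 [[0.2, 4.4], [0.0, 8.7], [-0.6, 13.0], [-1.5, 17.3], [-2.8, 21.5], [-4.5, 25.5], [-6.5, 29.4], [-8.9, 33.0], [-11.5, 36.5], [-14.5, 39.7]]
405 455.0 [[-3.2, 2.9], [-6.7, 5.6], [-10.4, 7.9], [-14.2, 10.0], [-18.3, 11.6], [-22.4, 12.9], [-26.7, 13.9], [-31.0, 14.5], [-35.4, 14.6], [-39.7, 14.5]]
```

>>> jog_arm([
  [4.3, -1.0, 0, 0, 0, 0, 10],
  [8.7, -1.6, 0, 0, 0, 0, 10],
  [13.1, -1.8, 0, 0, 0, 0, 10],
  [17.5, -1.7, 0, 0, 0, 0, 10],
  [21.9, -1.1, 0, 0, 0, 0, 10],
  [26.2, -0.2, 0, 0, 0, 0, 10],
  [30.4, 1.1, 0, 0, 0, 0, 10],
  [34.5, 2.8, 0, 0, 0, 0, 10],
  [38.4, 4.8, 0, 0, 0, 0, 10],
  [42.1, 7.2, 0, 0, 0, 0, 10],
])

```text
clock: 23.28
tcp_pos: [0.6146, 0.1912, 0.0792]
ee_rot: [0.012, 2.616, -0.004]
contact_force: [-0.5, 1.7, 6.8]
gripper_width: 0.305
finger_force: 60.8
```

>>> jog_arm([
  [3.5, 2.7, 0, 0, 0, 0, 10],
  [6.7, 5.6, 0, 0, 0, 0, 10],
  [9.6, 8.8, 0, 0, 0, 0, 10],
  [12.3, 12.3, 0, 0, 0, 0, 10],
  [14.6, 16.0, 0, 0, 0, 0, 10],
  [16.6, 19.8, 0, 0, 0, 0, 10],
  [18.3, 23.9, 0, 0, 0, 0, 10],
  [19.6, 28.0, 0, 0, 0, 0, 10],
  [20.6, 32.3, 0, 0, 0, 0, 10],
  [21.1, 36.6, 0, 0, 0, 0, 10],
])

```text
clock: 24.12
tcp_pos: [0.5964, 0.227, 0.0684]
ee_rot: [0.012, 2.617, -0.006]
contact_force: [-3.2, -1.8, 8.8]
gripper_width: 0.303
finger_force: 61.0
```

```bash
python3 c.py
```

```text
24.1167 0.3032792253050846 61.03180289268494 F tool [-1.61 -1.87 -9.22] rel [49.03 -5.16 49.74] rad 49.302573673173285 ang 353.9875441366926 [ 0.51  0.15 -0.74  0.21 -0.25  0.46]
```

>>> jog_arm([
  [0.2, 4.4, 0, 0, 0, 0, 10],
  [0.0, 8.7, 0, 0, 0, 0, 10],
  [-0.6, 13.0, 0, 0, 0, 0, 10],
  [-1.5, 17.3, 0, 0, 0, 0, 10],
  [-2.8, 21.5, 0, 0, 0, 0, 10],
  [-4.5, 25.5, 0, 0, 0, 0, 10],
  [-6.5, 29.4, 0, 0, 0, 0, 10],
  [-8.9, 33.0, 0, 0, 0, 0, 10],
  [-11.5, 36.5, 0, 0, 0, 0, 10],
  [-14.5, 39.7, 0, 0, 0, 0, 10],
])

```text
clock: 24.95
tcp_pos: [0.608, 0.2666, 0.0748]
ee_rot: [0.011, 2.619, -0.006]
contact_force: [-7.6, -0.7, 9.6]
gripper_width: 0.297
finger_force: 61.2
```

```bash
python3 c.py; python3 - <<'E'
import numpy as np
from scipy.interpolate import PchipInterpolator as P
act=np.array([0,43,82.5,129,150,167,171,179,186.6,194,204,221.5,253.4,300,354,404]);cmd=np.array([1.2,45,85,135,159,179,182.5,190,197,203,211.6,226.8,254.4,300.8,355,405])
f=P(act,cmd); a=43+5*np.arange(0,61); c=f(a); c[0]=45
xy=50*np.c_[np.cos(np.radians(c)),np.sin(np.radians(c))]
for i in range(0,60,10): print("act",a[i+10],"cmd",c[i+10].round(1),np.diff(c[i:i+11]).round(1),[[float(x) for x in v] for v in np.round(xy[i+1:i+11]-xy[i],1)])
E
```

```text
24.95 0.29735651659822093 61.157448291778564 F tool [  1.8   -0.8  -12.13] rel [36.02 34.5  49.85] rad 49.87674510240075 ang 43.76990962069871 [ 0.56  0.2  -0.67  0.26 -0.28  0.51]
act 93 cmd 96.0 [5.1 5.  5.  5.  5.  5.1 5.1 5.2 5.2 5.3] [[-3.3, 3.0], [-6.7, 5.6], [-10.4, 8.0], [-14.3, 10.0], [-18.4, 11.7], [-22.6, 13.0], [-27.0, 13.9], [-31.5, 14.5], [-36.0, 14.6], [-40.6, 14.4]]
act 143 cmd 150.9 [5.3 5.3 5.4 5.4 5.4 5.5 5.5 5.6 5.7 5.7] [[-4.6, -0.7], [-9.1, -1.8], [-13.5, -3.4], [-17.8, -5.3], [-21.9, -7.7], [-25.8, -10.5], [-29.4, -13.7], [-32.8, -17.2], [-35.8, -21.2], [-38.4, -25.4]]
act 193 cmd 202.2 [5.8 5.9 6.2 6.  5.2 4.4 4.7 4.7 4.4 4. ] [[-2.2, -4.5], [-4.0, -9.4], [-5.4, -14.6], [-6.1, -19.7], [-6.3, -24.3], [-6.2, -28.1], [-5.7, -32.2], [-4.9, -36.2], [-3.8, -39.9], [-2.6, -43.2]]
act 243 cmd 245.1 [4.2 4.3 4.3 4.3 4.4 4.3 4.3 4.2 4.2 4.3] [[1.5, -3.4], [3.3, -6.7], [5.4, -9.9], [7.7, -12.9], [10.2, -15.7], [12.9, -18.3], [15.8, -20.7], [18.8, -22.9], [21.9, -24.8], [25.3, -26.5]]
act 293 cmd 293.7 [4.4 4.5 4.7 4.8 4.9 5.  5.1 5.1 5.1 5.1] [[3.5, -1.5], [7.3, -2.7], [11.2, -3.7], [15.4, -4.3], [19.6, -4.6], [24.0, -4.5], [28.4, -4.1], [32.7, -3.2], [37.0, -2.0], [41.2, -0.4]]
act 343 cmd 344.0 [5.1 5.  5.  5.  5.  5.  5.  5.  5.  5. ] [[4.0, 2.0], [7.7, 4.2], [11.2, 6.8], [14.5, 9.7], [17.5, 12.9], [20.2, 16.3], [22.7, 19.9], [24.8, 23.8], [26.5, 27.8], [27.9, 32.0]]
```

>>> jog_arm([
  [-3.3, 3.0, 0, 0, 0, 0, 10],
  [-6.7, 5.6, 0, 0, 0, 0, 10],
  [-10.4, 8.0, 0, 0, 0, 0, 10],
  [-14.3, 10.0, 0, 0, 0, 0, 10],
  [-18.4, 11.7, 0, 0, 0, 0, 10],
  [-22.6, 13.0, 0, 0, 0, 0, 10],
  [-27.0, 13.9, 0, 0, 0, 0, 10],
  [-31.5, 14.5, 0, 0, 0, 0, 10],
  [-36.0, 14.6, 0, 0, 0, 0, 10],
  [-40.6, 14.4, 0, 0, 0, 0, 10],
])

```text
clock: 25.78
tcp_pos: [0.6409, 0.2823, 0.0937]
ee_rot: [0.007, 2.624, -0.002]
contact_force: [-16.2, 4.8, 9.2]
gripper_width: 0.304
finger_force: 61.8
```

>>> jog_arm([
  [-4.6, -0.7, 0, 0, 0, 0, 10],
  [-9.1, -1.8, 0, 0, 0, 0, 10],
  [-13.5, -3.4, 0, 0, 0, 0, 10],
  [-17.8, -5.3, 0, 0, 0, 0, 10],
  [-21.9, -7.7, 0, 0, 0, 0, 10],
  [-25.8, -10.5, 0, 0, 0, 0, 10],
  [-29.4, -13.7, 0, 0, 0, 0, 10],
  [-32.8, -17.2, 0, 0, 0, 0, 10],
  [-35.8, -21.2, 0, 0, 0, 0, 10],
  [-38.4, -25.4, 0, 0, 0, 0, 10],
])

```text
clock: 26.62
tcp_pos: [0.6739, 0.2627, 0.1131]
ee_rot: [0.001, 2.625, 0.012]
contact_force: [-10.6, 22.4, 1.8]
gripper_width: 0.304
finger_force: 61.1
```

```bash
python3 c.py
```

```text
26.6167 0.3042236490447154 61.14825904369354 F tool [ 8.41 22.34 -6.93] rel [-40.2   31.25  49.67] rad 50.9189696635031 ang 142.13948541715868 [ 0.48  0.24 -0.51  0.36 -0.22  0.43]
```

>>> jog_arm([
  [-2.2, -4.5, 0, 0, 0, 0, 10],
  [-4.0, -9.4, 0, 0, 0, 0, 10],
  [-5.4, -14.6, 0, 0, 0, 0, 10],
  [-6.1, -19.7, 0, 0, 0, 0, 10],
  [-6.3, -24.3, 0, 0, 0, 0, 10],
  [-6.2, -28.1, 0, 0, 0, 0, 10],
  [-5.7, -32.2, 0, 0, 0, 0, 10],
  [-4.9, -36.2, 0, 0, 0, 0, 10],
  [-3.8, -39.9, 0, 0, 0, 0, 10],
  [-2.6, -43.2, 0, 0, 0, 0, 10],
])

```text
clock: 27.45
tcp_pos: [0.6812, 0.2194, 0.1178]
ee_rot: [0.005, 2.615, 0.012]
contact_force: [8.2, 18.0, -2.7]
gripper_width: 0.299
finger_force: 59.9
```

```bash
python3 c.py
```

```text
27.45 0.29933745989007654 59.933674335479736 F tool [-5.62 18.07  6.35] rel [-49.2  -11.97  49.43] rad 50.63175167520378 ang 193.6748823709812 [ 0.41  0.21 -0.54  0.33 -0.19  0.36]
```

>>> jog_arm([
  [1.5, -3.4, 0, 0, 0, 0, 10],
  [3.3, -6.7, 0, 0, 0, 0, 10],
  [5.4, -9.9, 0, 0, 0, 0, 10],
  [7.7, -12.9, 0, 0, 0, 0, 10],
  [10.2, -15.7, 0, 0, 0, 0, 10],
  [12.9, -18.3, 0, 0, 0, 0, 10],
  [15.8, -20.7, 0, 0, 0, 0, 10],
  [18.8, -22.9, 0, 0, 0, 0, 10],
  [21.9, -24.8, 0, 0, 0, 0, 10],
  [25.3, -26.5, 0, 0, 0, 0, 10],
])

```text
clock: 28.28
tcp_pos: [0.6572, 0.1866, 0.1038]
ee_rot: [0.011, 2.617, -0.003]
contact_force: [-3.5, 2.8, 7.8]
gripper_width: 0.304
finger_force: 61.2
```

>>> jog_arm([
  [3.5, -1.5, 0, 0, 0, 0, 10],
  [7.3, -2.7, 0, 0, 0, 0, 10],
  [11.2, -3.7, 0, 0, 0, 0, 10],
  [15.4, -4.3, 0, 0, 0, 0, 10],
  [19.6, -4.6, 0, 0, 0, 0, 10],
  [24.0, -4.5, 0, 0, 0, 0, 10],
  [28.4, -4.1, 0, 0, 0, 0, 10],
  [32.7, -3.2, 0, 0, 0, 0, 10],
  [37.0, -2.0, 0, 0, 0, 0, 10],
  [41.2, -0.4, 0, 0, 0, 0, 10],
])

```text
clock: 29.12
tcp_pos: [0.6217, 0.1865, 0.0834]
ee_rot: [0.011, 2.617, -0.003]
contact_force: [-1.6, 3.4, 7.3]
gripper_width: 0.305
finger_force: 61.1
```

>>> jog_arm([
  [4.0, 2.0, 0, 0, 0, 0, 10],
  [7.7, 4.2, 0, 0, 0, 0, 10],
  [11.2, 6.8, 0, 0, 0, 0, 10],
  [14.5, 9.7, 0, 0, 0, 0, 10],
  [17.5, 12.9, 0, 0, 0, 0, 10],
  [20.2, 16.3, 0, 0, 0, 0, 10],
  [22.7, 19.9, 0, 0, 0, 0, 10],
  [24.8, 23.8, 0, 0, 0, 0, 10],
  [26.5, 27.8, 0, 0, 0, 0, 10],
  [27.9, 32.0, 0, 0, 0, 0, 10],
])

```text
clock: 29.95
tcp_pos: [0.598, 0.2176, 0.0694]
ee_rot: [0.013, 2.616, -0.006]
contact_force: [-2.7, -1.2, 8.6]
gripper_width: 0.302
finger_force: 61.3
```

```bash
python3 c.py
```

```text
29.95 0.3024787673643705 61.29818916320801 F tool [-1.93 -1.18 -8.77] rel [ 47.03 -14.58  49.74] rad 49.2348204849038 ang 342.7755930314395 [ 0.49  0.15 -0.75  0.2  -0.24  0.44]
```

>>> jog_arm([
  [1.2, 4.2, 0, 0, 0, 0, 10],
  [1.7, 8.2, 0, 0, 0, 0, 10],
  [1.9, 11.5, 0, 0, 0, 0, 10],
  [2.0, 13.8, 0, 0, 0, 0, 10],
  [2.0, 14.8, 0, 0, 0, 0, 10],
  [2.0, 14.8, 0, 0, 0, 0, 10],
  [2.0, 14.8, 0, 0, 0, 0, 10],
])

```text
clock: 30.53
tcp_pos: [0.5961, 0.2324, 0.0682]
ee_rot: [0.012, 2.617, -0.006]
contact_force: [-2.8, -0.6, 9.2]
gripper_width: 0.305
finger_force: 61.3
```

```bash
python3 c.py
```

```text
30.5333 0.304585072198236 61.34223818778992 F tool [-2.19 -0.59 -9.39] rel [49.39  0.19 49.78] rad 49.391160158496014 ang 0.2241215455622621 [ 0.52  0.16 -0.74  0.21 -0.26  0.46]
```

Handle at the bottom after two turns. Releasing it and backing off along the handle's axis.

>>> jog_arm([
  [0, 0, -1, 0, 0, 0, 40],
  [0, 0, -1, 0, 0, 0, 60],
  [0, 0, -1, 0, 0, 0, 85],
  [0, 0, -1, 0, 0, 0, 85],
  [0, 0, -1, 0, 0, 0, 85],
  [0, 0, -1, 0, 0, 0, 85],
  [0, 0, -1, 0, 0, 0, 85],
  [0, 0, -1, 0, 0, 0, 85],
])

```text
clock: 31.2
tcp_pos: [0.5954, 0.2331, 0.0682]
ee_rot: [0.011, 2.618, -0.005]
contact_force: [0.2, -0.6, -0.3]
gripper_width: 0.997
finger_force: 0.0
```

>>> jog_arm([
  [0, 0, -8, 0, 0, 0, 85],
  [0, 0, -22, 0, 0, 0, 85],
  [0, 0, -40, 0, 0, 0, 85],
  [0, 0, -62, 0, 0, 0, 85],
  [0, 0, -86, 0, 0, 0, 85],
  [5, 0, -108, 0, 0, 0, 85],
  [15, 0, -122, 0, 0, 0, 85],
  [22, 0, -128, 0, 0, 0, 85],
  [22, 0, -128, 0, 0, 0, 85],
])

```text
clock: 31.95
tcp_pos: [0.5112, 0.2341, 0.1689]
ee_rot: [0.01, 2.618, -0.003]
contact_force: [-1.1, -0.2, -0.4]
gripper_width: 0.999
finger_force: 0.0
```

```bash
python3 c.py; python3 - <<'E'
from h import *
from scipy.optimize import least_squares
np.set_printoptions(precision=4,suppress=True)
Z=R.from_euler("z",PSI); M=np.c_[Z.apply([.866,0,.5]),Z.apply([0,1,0]),Z.apply([-.5,0,.866])]
for n in("scene","top"):
    p,d=manip.snapshot(n); X=cloud(n,d)
    b=(p.max(-1)<60)&(X[...,2]>.085)&(X[...,2]<.16)&(X[...,0]>.545)&(X[...,0]<.62)&(X[...,1]>.18)&(X[...,1]<.29)
    q=(X[b]-CA)@M*1000; side=q[(q[:,2]<25)&(q[:,2]>-30)]
    if len(side)>20:
        r=least_squares(lambda c:np.hypot(side[:,0]-c[0],side[:,1]-c[1])-13.5,[-49,0],loss="soft_l1"); print(n,"handle",r.x,len(side))
    m=(abs(X[...,0]-.647)<.06)&(abs(X[...,1]-.045)<.1)&(X[...,2]>.098)&(X[...,2]<.115); P=X[m]; print(n,"pump",cv2.minAreaRect((P[:,:2]*1000).astype(np.float32)),np.median(P[:,2]),len(P))
E
```

```text
31.95 0.9986624246336302 0.0 F tool [ 1.15 -0.26 -0.17] rel [ 72.59   1.21 -79.92] rad 72.60052220054463 ang 0.9574965589399635 [ 0.62 -0.1  -0.73  0.5  -0.3   0.56]
scene handle [-49.4827   0.4533] 251
scene pump ((648.6915283203125, 44.39043426513672), (126.4679183959961, 59.3297119140625), 89.59320831298828) 0.10703032782438016 817
top handle [-50.1678   0.3552] 55
top pump ((646.2295532226562, 43.26646423339844), (129.07762145996094, 58.11900329589844), 89.11772155761719) 0.10640916499775832 793
```

```bash
python3 - <<'E'
from h import *
np.set_printoptions(precision=4,suppress=True)
z=np.load("pics/s1.npz")
def m(n,p):
    i=p.astype(int); u0,u1,v0,v1=(270,330,290,330) if n=="scene" else (235,305,180,225)
    w=np.clip(i[...,1]-np.maximum(i[...,0],i[...,2])-20,0,60)*1.0; k=np.zeros(w.shape); k[v0:v1,u0:u1]=w[v0:v1,u0:u1]
    v,u=np.mgrid[0:480,0:640]; c=[(u*k).sum()/k.sum(),(v*k).sum()/k.sum()]; return c,plane(n,[c],.105)[0],k.sum()
for n,o in(("scene",z["p"]),("top",z["t"])):
    p,d=manip.snapshot(n); a,b=m(n,o),m(n,p); print(n,a,b,"shift mm",(b[1]-a[1])*1000)
X=cloud("scene",z["d"]); Y=cloud("scene",d if 0 else manip.snapshot("scene")[1])
for T in(X,Y):
    P=T[(abs(T[...,0]-.68)<.012)&(abs(T[...,1]-.045)<.062)&(T[...,2]>.075)&(T[...,2]<.098)]; f=np.polyfit(P[:,1]-.045,P[:,0],1); r=P[:,0]-np.polyval(f,P[:,1]-.045); g=abs(r)<.003; f=np.polyfit(P[g,1]-.045,P[g,0],1); print("side x,slope",f,g.sum())
    for yc in(-.0105,.1):
        Q=T[(abs(T[...,1]-yc)<.008)&(abs(T[...,0]-.69)<.02)&(T[...,2]>.063)&(T[...,2]<.071)]; print(" stop top x min",np.percentile(Q[:,0],[2,10,50]),len(Q))
E
```

```text
scene ([np.float64(302.01939058171746), np.float64(310.8785120696478)], array([0.6479, 0.0766, 0.105 ]), np.float64(5054.0)) ([np.float64(302.0031670625495), np.float64(310.88202692003165)], array([0.6479, 0.0766, 0.105 ]), np.float64(5052.0)) shift mm [ 0.0393 -0.0126 -0.    ]
top ([np.float64(255.31940342587123), np.float64(199.01461901949202)], array([0.6485, 0.0784, 0.105 ]), np.float64(6772.0)) ([np.float64(255.33367631927092), np.float64(199.00970160223432)], array([0.6486, 0.0783, 0.105 ]), np.float64(6803.0)) shift mm [ 0.0164 -0.0424  0.    ]
side x,slope [0.0119 0.6776] 145
 stop top x min [0.676  0.6774 0.6877] 40
 stop top x min [0.6777 0.6794 0.6885] 44
side x,slope [0.0094 0.6776] 151
 stop top x min [0.6775 0.6791 0.69  ] 35
 stop top x min [0.6779 0.6808 0.6905] 46
```

The pump has moved less than 0.05 mm since seating, it lies parallel to the stops, and the handle is at the bottom. The robot is clear, so I'm handing in.

```bash
python3 -c "
from workcell import manip
print(manip.hand_in())"
```

```text
the job is handed in; nothing more can be done
None
```

The pump is seated against its stops, the crank was turned two full turns and released at the bottom, and the job is handed in at about 32 s; the first turn ran slower over the top (about 6.9 s), and my first try at gripping the pump came down on top of it (about 20 N) before I regripped.

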